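# Set a stepped pin under the measuring microscope with tongs

### The job

The space under the microscope's lens is too tight for the gripper: take the spring tongs from their rest and use them to carry the stepped steel pin (the one with a thick foot and a thin top) from the tray to the microscope's glass stage, never touching it with the fingers themselves. Stand it upright on the glass in front of the V stop and, still with the tongs, push it gently until you feel it seat against both faces of the V. Leave it standing there and lay the tongs back in their rest as they were; the other parts stay where they are.

Things in the scene. Friction and masses are not known exactly. Their poses are not given: they have to be found in the camera images.
- tongs: Steel spring tongs, 130 g, level in the rest. Origin midway between the two upright handle plates (open); x to the tips, z up. Plates parallel, outer faces 44 mm apart when open, 24 mm tall (z -12 to 12 mm), x -67 to 58 mm. Grip them across y at the origin, near the centre of mass; at x -45 to 38 mm their outsides are clear of the rest. The left (+y) plate is fixed in this frame.
- jaw (a joint): How far the tongs are squeezed, m (0 open, 0.010 on a 16 mm part, at most 0.024): the right plate and tip slide left, staying parallel. Tip gap = outer handle width less 18 mm. A spring pushes the plates apart with 6 N (open) to 9 N: at 40 mm handle width they are held firmly with the tips 22 mm open; squeeze with 15 to 30 N to grip a part; beyond 43 mm they drop.
- tip (a point): Point midway between the tip pads of the open tongs, 115 mm ahead of and 38 mm below the tongs' origin; squeezed, the middle of the gap is half of joint jaw further to +y. Pads 20 mm long (x), 8 mm tall, inner faces 26 mm and outer faces 44 mm apart when open. Over 28 mm behind its pad, each arm runs low, then it is cranked up to the handle.
- rest: Fixed rest of the tongs, x along them, origin on the table under its centre. Base 150 x 60 mm, 8 mm thick; two saddles 14 mm long, 60 mm wide, at x = -56 and 48 mm, flat tops 60 mm above the table, with 4 mm high lips that leave 54 mm for the 44 mm wide handles.
- cradle (a point): Where the tongs' origin is when they lie centred in the rest, x axes alike: 72 mm above the table. Within about 12 mm lengthwise and 6 mm sideways, flat in the saddles, is well placed.
- tray: Fixed black tray, 70 x 170 mm (x, y), origin on the table under its centre; flat floor 20 mm above the table, rim 3 mm higher. Three turned steel parts stand in a row along its y, about 47 mm apart, in any order.
- stepped_pin: The part to move: steel, 36 g nominal, foot 16 mm diameter and 20 mm tall, above it a thin top 8 mm diameter up to 32 mm. Origin at the centre of its underside, z up. Grip it by the foot, with the tip pads about 12 mm above the underside, so that they pass over the V stop.
- plain_pin: Bystander in the tray: plain steel cylinder 16 mm diameter, 30 mm tall, origin at the centre of its underside.
- flanged_bush: Bystander in the tray: flange 24 mm diameter and 6 mm tall, above it 14 mm diameter up to 24 mm; origin at the centre of its underside.
- scope: Fixed video microscope, origin on the table below the optical axis. Aluminium and glass stage 60 mm above the table, 190 x 170 mm, on a dark base 250 x 240 mm, 40 mm high. Its x axis is the direction in which a part is pushed into the V; come from -x. The column (60 x 50 mm) stands at x = 45, y = 135 mm.
- lens (a point): Centre of the lens's lower end, 95 mm above the stage on the optical axis. The lens is 30 mm in diameter, 44 mm from 30 mm higher on, 64 mm from 80 mm higher on.
- seat (a point): Point on the stage surface, on the optical axis, 60 mm above the table, x along the push. Origin of a 16 mm foot when it touches both faces of the V.
- vstop: The V stop fixed on the stage: two dark steel strips, 5 mm high, 6 mm thick, 22 mm long, meeting at +x of the seat and opening towards -x, faces 100 degrees apart. Origin as the scope's. A push of 1 to 8 N seats the part.
- slide_box: Bystander: loose closed wooden slide box, 62 x 92 x 33 mm, origin under its centre.
- loupe: Bystander: loose black loupe, 42 mm diameter, 36 mm tall, origin under its centre.
There are look-alikes about, which are no part of the job. Leave any brown look-alike of the tongs alone. There is more than one size of the tray; the one meant has the size given above.

How it is judged:
By the outcome, as a careful person would: the job done as asked, in the order asked, and still so for the second after the job is handed in, with the robot touching nothing.
It also fails if it takes over 54 s, if anything falls off the work surface, if the arm or the gripper's body presses on something with over 40 N, if the wrist force passes 120 N, or if a joint passes its speed limit or range.

### The arm

A 7-joint arm with a two-finger parallel gripper is mounted at the origin on the work surface. World frame = base frame: x ahead of the robot, y to its left, z up, the work surface at z = 0. Lengths are in m, angles in rad, forces in N, time in s.
With the tool pointing down it reaches from about 0.4 to 0.85 m from the base axis. Payload 10.4 kg.
Tool frame: the origin (TCP) lies between the finger pads; the fingertips stand manip.tip_extent ahead of it and the grasp point (between the pads) lies 6 mm ahead of it (manip.tip_extent is the distance from the TCP to the fingertips, in m); z points along the fingers, y is the line along which they close (so a half turn about z gives the same grasp; the last joint's range is limited). The gripper opens to 85 mm and grips with 20 to 120 N. Pads are 22 mm wide; open, the fingers measure 114 mm over their backs; the gripper's body (76 mm by 85 mm) begins 54 mm behind the grasp point. The pads swing forward as they close: fully open they stand 13 mm farther back than shut.
Start: joints at [1.245, 0.332, -0.065, 1.46, 0.022, 1.35, -0.088], TCP at [0.186, -0.597, 0.256] pointing down, gripper open.
Joint ranges: [-2.6, 2.6], [-0.5, 2.12], [-1.47, 1.34], [0.16, 2.42], [-1.27, 4.41], [0.06, 2.06], [-2.6, 2.6]. Speed limits (rad/s): [2.22, 2.22, 2.79, 2.79, 3.14, 3.14, 3.14].

### API

Orientations are given as a unit quaternion [x, y, z, w].
In Python, from workcell import get_obs, optics, workorder, manip gives the robot as it stands.
- The arm moves only by the tool jog_arm, never from a script. Its argument "increments" is a list of rows, each a list of 7 numbers: the shift along the tool's x, y, z in m, then the turn, a rotation vector about the tool's x, y, z in rad, then the opening, from -1 (shut) to 1 (fully open). A call has 1 to 5 rows; each row is the pose to reach, as a shift and turn from the pose commanded when the call began, along the tool's axes at that moment; what a row does not reach only later rows make up. A row lasts 1/12 s, in which the tool goes at most 41.7 mm and 7.16 degrees, less where a joint would pass 70% of its speed; a pose out of reach is approached as far as the arm can. A call with a gripper value outside its range is refused whole. The fingers move at their own pace and stop on an object; "grip_force" is the grip in N (left out, the last holds). Time passes only in rows, so rows that repeat a pose let the fingers close. It gives the time, the measured TCP pose, the force, the opening and the grip force at its end, in the units of the state.
- get_obs(): the state, without advancing time (a new reading comes with each control period).
- optics.camera(name): name is "scene" or "top" or "wrist"; returns a dict with "color" (420x560x3 uint8, red, green, blue), "depth" (420x560 float32, m along the optical axis (not along the pixel's ray), 0 where there is no reading), "K" (3x3 intrinsics, pixels), "k1" (the pictures are not rectified: a ray, as slopes to the right and down, at radius r is drawn at 1 + k1 r^2 times it, then the intrinsics apply), "R" (3x3) and "t" (3): a world point X has camera coordinates R X + t. Camera axes: x right, y down, z forward; pixel columns grow to the right and rows downward; lengths in m; the calibration is good to about 2 mm. A picture is of the moment at which its call begins.
- workorder.hand_in(): hands the job in; it is judged then, once.
The state is a dict: "clock": time; "joint_pos": joint angles; "joint_velocities": joint speeds; "tau": joint torques, N m; "position": TCP position; "ee_rot": TCP orientation; "ft_force": force on the tool from outside, world axes, zero at the start; "torque": the same for the moment, N m; "grip_width": opening from 0.0 (shut) to 1.0 (fully open); "grasp_force": force on a finger pad.
Only numpy, scipy, OpenCV 4.12 (cv2) and the standard library are available. Lean on these libraries where they do the work, as an engineer would, in place of code of your own. Each camera call takes 0.05 s, during which the arm holds its last target. There are 200 camera calls.

## Working session

There is one attempt and no reset: what is moved stays moved. The work goes in short steps, Python scripts to look and compute and a tool call to move; the robot and the scene stay as the last step left them, time stands still between calls to the robot, and variables do not carry over. Pictures are saved under pics/ and viewed, at most 10 in all, crops included, and the job is handed in when it is done.

Besides the shell and the picture viewer there is one more tool, called after "Emit:" as name([rows], argument=value, ...), one row to a line, values as JSON. jog_arm: Moves the arm, as the interface text tells. Its arguments: {"type":"object","properties":{"increments":{"type":"array"},"grip_force":{"type":"number"}},"required":["increments"]}

```bash
ls; mkdir -p pics; python3 - <<'E'
from workcell import get_obs, optics, workorder, manip
import cv2, numpy as np
print(get_obs()); print(manip.tip_extent)
for n in ["scene","top"]:
    c=optics.camera(n); print(n,c["K"],c["k1"],c["R"],c["t"])
    cv2.imwrite(f"pics/{n}0.png",c["color"][:,:,::-1]); np.savez(f"{n}0.npz",**c)
E
```

```text
pics
{'clock': 0.0, 'joint_pos': array([ 1.24539699,  0.3328919 , -0.06470175,  1.46093121,  0.02156373,
        1.34992134, -0.08851976]), 'joint_velocities': array([ 1.74897584e-04,  2.15193091e-03, -5.70707879e-04, -8.34650348e-04,
        9.07323381e-05,  1.41182890e-03,  6.35792750e-04]), 'tau': array([-4.04355069e-04, -6.25436425e+01,  4.91074228e-02, -3.91607451e+01,
        1.64131931e-02,  9.96515126e-03,  2.34101293e-05]), 'position': array([ 0.18627599, -0.59623522,  0.25550823]), 'ee_rot': array([ 9.88561082e-01,  1.50819279e-01, -1.25746860e-04, -7.18165830e-04]), 'ft_force': array([ 0.26244392,  0.06094352, -0.50971181]), 'torque': array([0.02252564, 0.00979439, 0.00736039]), 'grasp_force': 0.0, 'grip_width': 1.0040720707161024}
0.025
scene [[411.67815912   0.         283.31566798]
 [  0.         411.67815912 202.99087675]
 [  0.           0.           1.        ]] -0.01551715088625262 [[ 0.18459794  0.98277311  0.00897854]
 [ 0.72523905 -0.13004752 -0.67610352]
 [-0.66328872  0.1313189  -0.73675194]] [-0.03253674 -0.28055586  1.43938662]
top [[381.37366496   0.         281.31430729]
 [  0.         381.37366496 208.58808379]
 [  0.           0.           1.        ]] -0.029646334006074804 [[ 0.02305424 -0.99970188  0.00804087]
 [-0.99768971 -0.02352047 -0.06373407]
 [ 0.0639042  -0.00655295 -0.99793452]] [-0.04681388  0.47376019  1.30498423]
```

View pics/scene0.png

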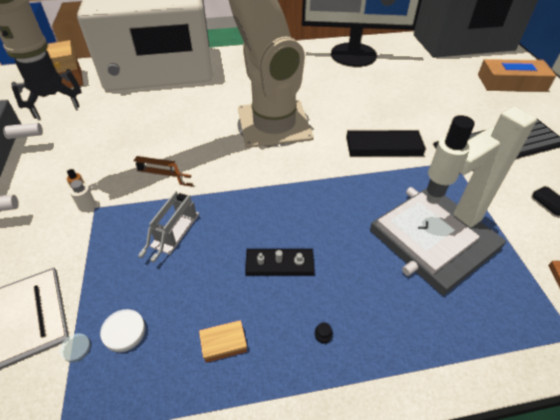

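View pics/top0.png

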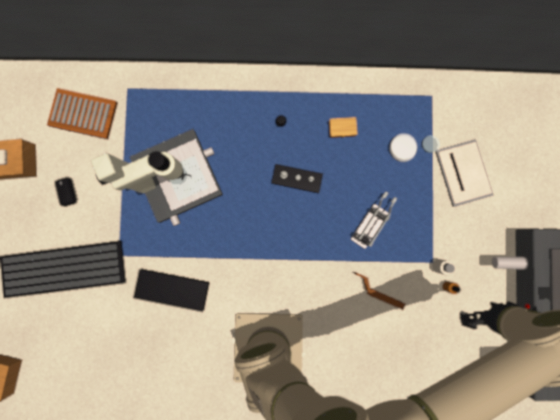

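The scene view shows the tongs in their rest near (170,225), the tray with three parts at (280,260), and the microscope at (440,225). In the top view they are at (375,220), (297,178) and (180,175). The brown tongs and the plain black box at (385,143) in the scene view are look-alikes. Next I'll enlarge the three areas.

```bash
cat > h.py <<'E'
import numpy as np, cv2
from scipy.spatial.transform import Rotation as Rot
def ray(c,uv):
    uv=np.atleast_2d(np.asarray(uv,float))
    p=np.c_[(uv[:,0]-c["K"][0,2])/c["K"][0,0],(uv[:,1]-c["K"][1,2])/c["K"][1,1]]
    q=p.copy()
    for _ in range(8): q=p/(1+float(c["k1"])*(q**2).sum(1,keepdims=True))
    d=np.c_[q,np.ones(len(q))]@c["R"]
    return -c["R"].T@c["t"],d
def onz(c,uv,z):
    o,d=ray(c,uv); return o+d*((z-o[2])/d[:,2])[:,None]
def proj(c,X):
    p=np.atleast_2d(X)@c["R"].T+c["t"]; q=p[:,:2]/p[:,2:]
    q=q*(1+float(c["k1"])*(q**2).sum(1,keepdims=True))
    return q*[c["K"][0,0],c["K"][1,1]]+[c["K"][0,2],c["K"][1,2]]
def tri(c1,p1,c2,p2):
    o1,d1=ray(c1,p1);o2,d2=ray(c2,p2);d1=d1[0];d2=d2[0]
    s=np.linalg.lstsq(np.c_[d1,-d2],o2-o1,rcond=None)[0]
    a=o1+s[0]*d1;b=o2+s[1]*d2; return (a+b)/2,np.linalg.norm(a-b)
def load(n): return dict(np.load(n+".npz"))
def crop(c,u,v,w,h,s): return cv2.resize(c["color"][v:v+h,u:u+w,::-1],None,fx=s,fy=s,interpolation=cv2.INTER_CUBIC)
E
python3 - <<'E'
from h import *
s,t=load("scene0"),load("top0")
A=crop(t,335,180,80,75,5);B=crop(s,130,180,80,75,5)
C=crop(t,260,155,80,40,5);D=crop(s,240,235,80,40,5)
cv2.imwrite("pics/z1.png",np.vstack([np.hstack([A,B]),np.hstack([C,D])]))
E=crop(t,120,120,105,120,5)[:,:400];E=crop(t,125,125,100,105,4);F=crop(s,365,110,145,180,4)[:600,:]
F=crop(s,365,175,100,105,4)
cv2.imwrite("pics/z2.png",np.hstack([E,F]))
E
```

```text
(no output)
```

View pics/z1.png

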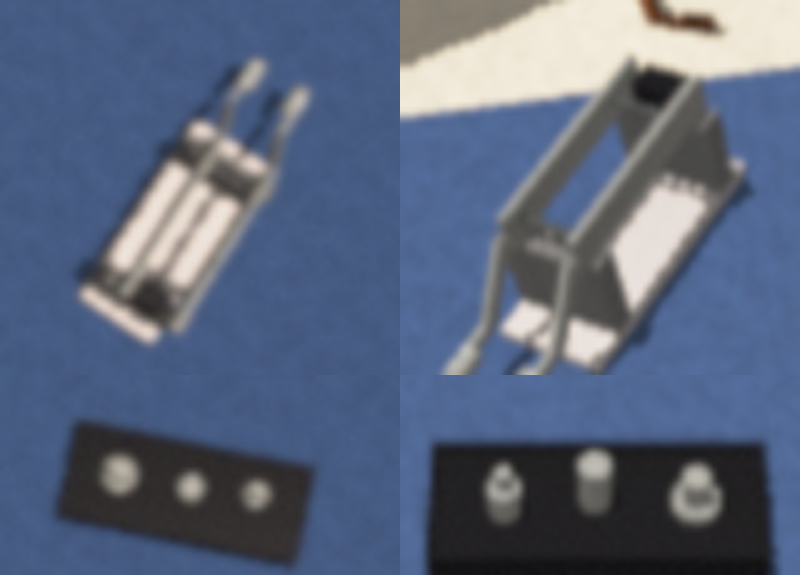

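View pics/z2.png

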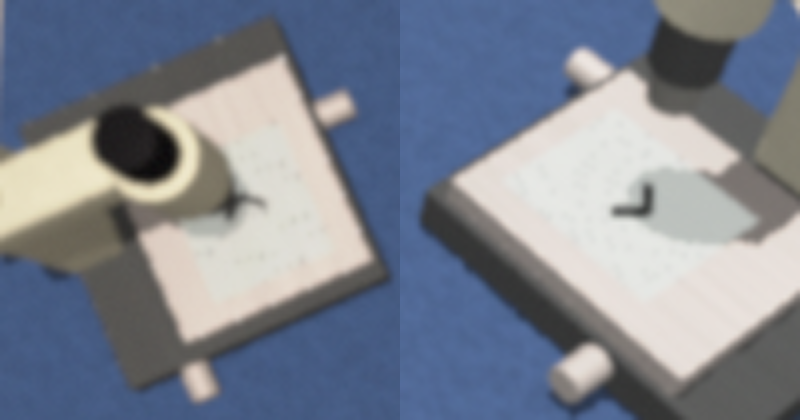

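Tongs and tray crop: the tongs lie in the rest with their tips at the top-right (about crop (250,72) and (297,97)). In the scene view the stepped pin is the leftmost part, which is the -y end of the row; the flanged bush is at the other end. Scope crop: the V's vertex is near scene crop (652,212), and it opens to the upper left. Next I'll compute coordinates.

```bash
cat > m.py <<'E'
from h import *
np.set_printoptions(precision=4,suppress=True)
s,t=load("scene0"),load("top0")
T=lambda x,y:(335+x/5-.4,180+y/5-.4); S=lambda x,y:(130+(x-400)/5-.4,180+y/5-.4)
T2=lambda x,y:(260+x/5-.4,155+(y-375)/5-.4); S2=lambda x,y:(240+(x-400)/5-.4,235+(y-375)/5-.4)
tip=lambda:0
print("top tips", onz(t,[T(257,62),T(300,92)],.038))
# plates top edges z=.084 in scene: left front, left rear; right front,right rear
print("scene plates",onz(s,[S(505,222),S(631,60),S(573,243),S(697,82)],.084))
print("top plates",onz(t,[T(218,148),T(125,300),T(268,180),T(180,328)],.084))
for nm,c,m in(("top",t,(258,155,82,42)),("scene",s,(238,233,84,44))):
    u,v,w,h=m; g=c["color"][v:v+h,u:u+w].astype(int)
    mk=((g.min(2)>85)&(g.max(2)-g.min(2)<40)).astype(np.uint8)
    n,l,st,ce=cv2.connectedComponentsWithStats(mk)
    for i in range(1,n):
        if st[i,4]>8: print(nm,st[i],ce[i]+[u,v], onz(c,ce[i]+[u,v],.038)[0])
E1=lambda x,y:(125+x/4-.4,125+y/4-.4); F=lambda x,y:(365+(x-400)/4-.4,175+y/4-.4)
print("stage top",onz(t,[E1(285,55),E1(375,262),E1(185,343)],.06))
print("stage scene",onz(s,[F(455,180),F(630,65),F(680,390)],.06))
print("V scene",onz(s,[F(615,210),F(652,212),F(650,185)],.065))
print("tray top",onz(t,[T2(75,422),T2(313,468),T2(297,563),T2(60,515)],.023))
print("tray scene",onz(s,[S2(432,443),S2(765,443),S2(770,560),S2(430,557)],.023))
E
python3 m.py
```

```text
top tips [[ 0.5387 -0.393   0.038 ]
 [ 0.5188 -0.4228  0.038 ]]
scene plates [[ 0.467  -0.3894  0.084 ]
 [ 0.3648 -0.3268  0.084 ]
 [ 0.4865 -0.3562  0.084 ]
 [ 0.3873 -0.2929  0.084 ]]
top plates [[ 0.4758 -0.3544  0.084 ]
 [ 0.3746 -0.2939  0.084 ]
 [ 0.4555 -0.3877  0.084 ]
 [ 0.3571 -0.3303  0.084 ]]
top [22 16  8  8 49] [283.7143 174.5102] [ 0.5903 -0.0411  0.038 ]
top [37 19  6  6 25] [297.72 176.88] [ 0.5833 -0.0892  0.038 ]
top [51 21  5  6 26] [311.  178.5] [ 0.5788 -0.1348  0.038 ]
scene [37 17  8 12 66] [278.3333 254.8788] [ 0.5824 -0.0891  0.038 ]
scene [19 20  7 11 56] [260.0357 257.6786] [ 0.5827 -0.1347  0.038 ]
scene [56 20 10 12 94] [298.7128 258.5745] [ 0.6022 -0.042   0.038 ]
stage top [[0.7033 0.2594 0.06  ]
 [0.529  0.1771 0.06  ]
 [0.4573 0.3337 0.06  ]]
stage scene [[0.5347 0.1824 0.06  ]
 [0.457  0.3372 0.06  ]
 [0.7112 0.2579 0.06  ]]
V scene [[0.5805 0.2719 0.065 ]
 [0.5862 0.2945 0.065 ]
 [0.565  0.3026 0.065 ]]
tray top [[ 0.6286 -0.0089  0.023 ]
 [ 0.6005 -0.1746  0.023 ]
 [ 0.534  -0.1646  0.023 ]
 [ 0.5634 -0.0001  0.023 ]]
tray scene [[ 0.537  -0.1644  0.023 ]
 [ 0.5672  0.0021  0.023 ]
 [ 0.6359 -0.0117  0.023 ]
 [ 0.6047 -0.1738  0.023 ]]
```

```bash
cat > g.py <<'E'
import sys
from h import *
from workcell import get_obs
def pose(o=None):
    o=o or get_obs(); return np.array(o["position"]),Rot.from_quat(o["ee_rot"])
def need(x,y,z,yaw):
    p,R=pose(); a=np.radians(yaw)
    G=Rot.from_matrix(np.array([[np.cos(a),np.sin(a),0],[np.sin(a),-np.cos(a),0],[0,0,-1]]))
    return np.r_[R.inv().apply(np.array([x,y,z])-p),(R.inv()*G).as_rotvec()]
if __name__=="__main__":
    o=get_obs(); v=need(*map(float,sys.argv[1:5]))
    print("need",np.round(v,4).tolist(),"rows",max(np.linalg.norm(v[:3])/.0417,np.linalg.norm(v[3:])/.125))
    p,R=pose(o);x=R.as_matrix()[:,0];print("t",o["clock"],"p",p.round(4),"yaw",np.degrees(np.arctan2(x[1],x[0])).round(2),"w",round(o["grip_width"],3),"F",np.round(o["ft_force"],1),o["grasp_force"])
E
python3 g.py 0.423 -0.343 0.25 -31.5
```

```text
need [0.3015, -0.1711, 0.0058, -0.0012, 0.0006, 0.8526] rows 8.314396648176517
t 0.1 p [ 0.1863 -0.5963  0.2556] yaw 17.35 w 1.002 F [ 0.7 -0.5  0.1] 0.0
```

Emit:
jog_arm([
  [0.036, -0.0205, 0.0007, 0, 0, 0.1, 1],
  [0.072, -0.041, 0.0014, 0, 0, 0.2, 1],
  [0.108, -0.0615, 0.002, 0, 0, 0.3, 1],
  [0.144, -0.082, 0.0027, 0, 0, 0.41, 1],
  [0.18, -0.1025, 0.0035, 0, 0, 0.51, 1],
])

```text
clock: 0.52
position: [0.3285, -0.4433, 0.2525]
ee_rot: [0.994, -0.106, -0.0, -0.0]
ft_force: [1.0, -0.2, 0.7]
grip_width: 1.003
grasp_force: 0.0
```

```bash
python3 g.py 0.423 -0.343 0.25 -31.5
```

```text
need [0.0712, -0.118, 0.0025, -0.0001, 0.0003, 0.3368] rows 3.305369048861293
t 0.5167 p [ 0.3285 -0.4433  0.2525] yaw -12.2 w 1.003 F [ 1.  -0.2  0.7] 0.0
```

Emit:
jog_arm([
  [0.018, -0.03, 0, 0, 0, 0.085, 1],
  [0.036, -0.059, 0, 0, 0, 0.17, 1],
  [0.054, -0.089, 0, 0, 0, 0.255, 1],
  [0.071, -0.118, 0.0025, 0, 0, 0.337, 1],
  [0.071, -0.118, 0.0025, 0, 0, 0.337, 1],
])

```text
clock: 0.93
position: [0.4262, -0.3376, 0.2498]
ee_rot: [0.964, -0.267, 0.0, -0.002]
ft_force: [0.2, 1.0, 0.3]
grip_width: 0.998
grasp_force: 0.0
```

```bash
python3 - <<'E'
from g import *
from workcell import optics
c=optics.camera("wrist"); np.savez("w1.npz",**c); t=optics.camera("top"); np.savez("t1.npz",**t)
cv2.imwrite("pics/w1.png",c["color"][:,:,::-1]); print(pose()[0], -c["R"].T@c["t"], c["R"])
E
```

```text
[ 0.42214063 -0.34289818  0.24992904] [ 0.48835581 -0.37550461  0.36750325] [[-0.51433448 -0.85758687 -0.00219316]
 [-0.82253102  0.49258291  0.28426184]
 [-0.24269891  0.14800961 -0.95874418]]
```

View pics/w1.png

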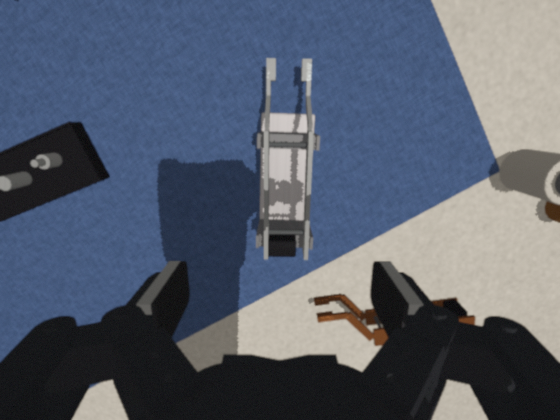

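The wrist view shows the tongs below, with plates at columns 266 and 307, rear ends at row 258, and tip ends at (271,60) and (306,60). The stepped pin is at about (47,160). Next I'll cast rays for these points.

```bash
python3 - <<'E'
from g import *
np.set_printoptions(precision=4,suppress=True)
c=load("w1"); P=onz(c,[(266,258),(307,258)],.084); Q=onz(c,[(271,59),(306.5,59)],.038)
a=P.mean(0);b=Q.mean(0);d=(b-a)[:2];L=np.hypot(*d);print(P,Q,"len",L,"yaw",np.degrees(np.arctan2(d[1],d[0])));d/=L
print("origin from rear",a[:2]+.067*d,"from tip",b[:2]-.125*d)
print("yaw plates via sides", )
h=[proj(c,[.423+.853*x+.522*y,-.343-.522*x+.853*y,.084])[0] for x in(-.067,.058) for y in(.02,-.02)]
print(np.array(h))
print("pin top?",onz(c,[(36,162)],.052), "foot", onz(c,[(57,158)],.02))
E
python3 g.py 0.423 -0.343 0.1 -31.5
```

```text
[[ 0.3793 -0.2937  0.084 ]
 [ 0.3583 -0.3289  0.084 ]] [[ 0.5395 -0.3958  0.038 ]
 [ 0.5218 -0.4254  0.038 ]] len 0.18984949028755152 yaw -31.525190312468073
origin from rear [ 0.4259 -0.3464] from tip [ 0.4241 -0.3452]
yaw plates via sides
[[265.2551 261.6698]
 [305.0553 262.0268]
 [264.6942 133.924 ]
 [309.59   134.3515]]
pin top? [[ 0.5805 -0.1373  0.052 ]] foot [[ 0.5806 -0.1372  0.02  ]]
need [0.0009, -0.0003, 0.1499, -0.0002, 0.0007, 0.0093] rows 3.595480553322552
t 1.0333 p [ 0.4221 -0.3429  0.2499] yaw -30.97 w 1.001 F [-0.5 -0.3  0.9] 0.0
```

```bash
python3 g.py 0.425 -0.346 0.078 -31.5
```

```text
need [0.0042, 0.0012, 0.1719, -0.0002, 0.0007, 0.0093] rows 4.124239606326337
t 1.0333 p [ 0.4221 -0.3429  0.2499] yaw -30.97 w 1.001 F [-0.5 -0.3  0.9] 0.0
```

Emit:
jog_arm([
  [0.004, 0.001, 0.035, 0, 0, 0.009, 1],
  [0.004, 0.001, 0.075, 0, 0, 0.009, 1],
  [0.004, 0.001, 0.115, 0, 0, 0.009, 1],
  [0.004, 0.001, 0.15, 0, 0, 0.009, 1],
  [0.004, 0.001, 0.172, 0, 0, 0.009, 1],
])

```text
clock: 1.45
position: [0.4214, -0.3474, 0.0744]
ee_rot: [0.962, -0.274, -0.002, -0.0]
ft_force: [-0.0, -0.1, -0.0]
grip_width: 1.004
grasp_force: 0.0
```

Emit:
jog_arm([
  [0, 0, 0, 0, 0, 0, 0.3],
  [0, 0, 0, 0, 0, 0, 0.1],
  [0, 0, 0, 0, 0, 0, 0.1],
  [0, 0, 0, 0, 0, 0, 0.1],
  [0, 0, 0, 0, 0, 0, 0.1],
], grip_force=25)

```text
clock: 1.87
position: [0.4251, -0.348, 0.0802]
ee_rot: [0.962, -0.273, 0.001, 0.001]
ft_force: [0.6, -0.4, 0.6]
grip_width: 0.55
grasp_force: 0.0
```

```bash
python3 g.py 0.425 -0.346 0.078 -31.5
```

```text
need [-0.0011, -0.0017, 0.0022, 0.0005, -0.0031, -0.0036] rows 0.07169935016791021
t 1.8667 p [ 0.4251 -0.348   0.0802] yaw -31.7 w 0.55 F [ 0.6 -0.4  0.6] 0.0
```

Emit:
jog_arm([
  [0, 0, 0.001, 0, 0, 0, 0.0],
  [0, 0, 0.001, 0, 0, 0, -0.06],
  [0, 0, 0.001, 0, 0, 0, -0.06],
  [0, 0, 0.001, 0, 0, 0, -0.06],
  [0, 0, 0.001, 0, 0, 0, -0.06],
], grip_force=25)

```text
clock: 2.28
position: [0.4257, -0.3478, 0.0797]
ee_rot: [0.962, -0.273, 0.002, 0.001]
ft_force: [-0.5, 2.9, 10.5]
grip_width: 0.474
grasp_force: 10.3
```

```bash
python3 - <<'E'
from g import *
from workcell import optics
c=optics.camera("wrist"); np.savez("w2.npz",**c)
cv2.imwrite("pics/w2.png",c["color"][:,:,::-1])
E
python3 g.py 0.425 -0.346 0.078 -31.5
```

```text
need [-0.0016, -0.0012, 0.0017, 0.0003, -0.004, -0.0035] rows 0.06254700168768146
t 2.3333 p [ 0.4257 -0.3479  0.0797] yaw -31.7 w 0.477 F [-1.5  2.1 10.8] 10.27240365743637
```

View pics/w2.png

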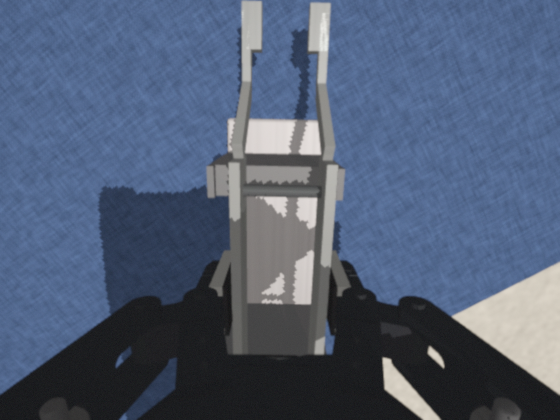

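The tongs are held, with the plates between the pads and the tips visible at (252,25) and (320,25). Next I'll compute the tip offset in the tool frame and the lift.

```bash
python3 - <<'E'
from g import *
np.set_printoptions(precision=4,suppress=True)
c=load("w2"); p,R=pose()
Q=onz(c,[(251.5,1.5),(319.5,3)],.038)
# rear edge of the pads (step), front plate end
Q2=onz(c,[(252,49),(319,51)],.038)
print(Q,Q2); print("tool frame",R.inv().apply(Q-p),R.inv().apply(Q2-p))
print(R.as_euler("xyz",degrees=True))
E
python3 g.py 0.425 -0.346 0.15 -31.5
```

```text
[[ 0.5372 -0.4021  0.038 ]
 [ 0.5205 -0.4281  0.038 ]] [[ 0.5205 -0.3916  0.038 ]
 [ 0.5033 -0.4179  0.038 ]]
tool frame [[ 0.1232 -0.0124  0.0422]
 [ 0.1226  0.0184  0.0422]] [[ 0.1035 -0.0126  0.0421]
 [ 0.1027  0.0188  0.0421]]
[179.9854  -0.2274 -31.6979]
need [-0.0013, -0.0012, -0.0703, 0.0003, -0.004, -0.0035] rows 1.686559706220462
t 2.3333 p [ 0.4257 -0.3479  0.0797] yaw -31.7 w 0.477 F [-1.5  2.1 10.8] 10.27240365743637
```

Emit:
jog_arm([
  [0, 0, -0.008, 0, 0, 0, -0.06],
  [0, 0, -0.02, 0, 0, 0, -0.06],
  [0, 0, -0.04, 0, 0, 0, -0.06],
  [0, 0, -0.06, 0, 0, 0, -0.06],
  [0, 0, -0.08, 0, 0, 0, -0.06],
])

```text
clock: 2.75
position: [0.4242, -0.3472, 0.1593]
ee_rot: [0.962, -0.273, 0.0, 0.0]
ft_force: [0.7, 0.2, -1.4]
grip_width: 0.474
grasp_force: 6.6
```

```bash
python3 g.py 0.476 -0.183 0.165 24.5
```

```text
need [-0.0422, -0.1669, -0.0057, 0.0005, -0.0004, -0.9807] rows 7.845589478607722
t 2.75 p [ 0.4242 -0.3472  0.1593] yaw -31.69 w 0.474 F [ 0.7  0.2 -1.4] 6.58595010638237
```

Emit:
jog_arm([
  [-0.005, -0.021, 0, 0, 0, -0.12, -0.06],
  [-0.0105, -0.042, 0, 0, 0, -0.24, -0.06],
  [-0.016, -0.062, 0, 0, 0, -0.36, -0.06],
  [-0.021, -0.083, 0, 0, 0, -0.48, -0.06],
  [-0.026, -0.104, -0.003, 0, 0, -0.6, -0.06],
])

```text
clock: 3.17
position: [0.4568, -0.2441, 0.1611]
ee_rot: [1.0, 0.026, -0.0, 0.0]
ft_force: [-0.4, 0.5, -1.2]
grip_width: 0.472
grasp_force: 6.6
```

```bash
python3 g.py 0.476 -0.183 0.165 24.5
```

```text
need [0.0224, -0.06, -0.0039, 0.0006, 0.0001, -0.375] rows 2.99992439499127
t 3.1667 p [ 0.4568 -0.2441  0.1611] yaw 3.01 w 0.472 F [-0.4  0.5 -1.2] 6.588986814022064
```

Emit:
jog_arm([
  [0.006, -0.017, 0, 0, 0, -0.1, -0.06],
  [0.012, -0.034, -0.002, 0, 0, -0.2, -0.06],
  [0.018, -0.05, -0.003, 0, 0, -0.3, -0.06],
  [0.022, -0.06, -0.004, 0, 0, -0.375, -0.06],
  [0.022, -0.06, -0.004, 0, 0, -0.375, -0.06],
])

```text
clock: 3.58
position: [0.477, -0.1816, 0.1657]
ee_rot: [0.977, 0.213, 0.001, 0.0]
ft_force: [0.6, 0.3, -0.8]
grip_width: 0.477
grasp_force: 6.6
```

```bash
python3 - <<'E'
from g import *
from workcell import optics
I=[]
for n in("wrist","top","scene"):
    c=optics.camera(n); np.savez(n[0]+"3.npz",**c); I.append(c)
W=crop(I[0],130,0,400,260,1.5)
A=crop(I[1],270,140,60,42,5);B=crop(I[2],225,215,60,42,5)
cv2.imwrite("pics/z3.png",np.vstack([W,np.hstack([A,B])]))
E
python3 g.py 0.476 -0.183 0.165 24.5
```

```text
need [0.0011, -0.0018, -0.0002, 0.0009, 0.0002, -0.0094] rows 0.07556924150902898
t 3.7333 p [ 0.4757 -0.1851  0.1648] yaw 23.96 w 0.469 F [-0.3 -0.8 -1. ] 6.585799902677536
```

View pics/z3.png

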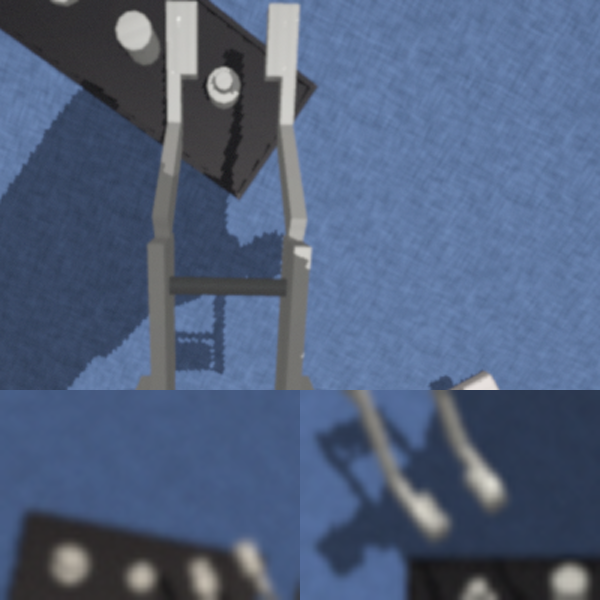

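The wrist crop shows the open tips at crop x 181 and 284, with the stepped pin between them: its thin top is at (225,78) and its foot's top at (222,86). Next I'll convert these to tool coordinates.

```bash
python3 - <<'E'
from g import *
np.set_printoptions(precision=4,suppress=True)
c=load("w3"); p,R=pose(); f=lambda x,y:(130+x/1.5-.17,y/1.5-.17)
zt=p[2]-.0457+.004
T=onz(c,[f(197,38),f(267,38),f(181,2),f(284,4),f(181,76),f(284,76)],zt)
print("tip tool",R.inv().apply(T-p))
A=onz(c,[f(224,78)],.052);B=onz(c,[f(222,87)],.040)
print("pin world",A,B,"tool",R.inv().apply(np.r_[A,B]-p))
t=load("t3");s=load("s3")
for nm,c2 in(("t",load("top0")),("s",load("scene0"))): print(nm,proj(c2,np.r_[A,B,[[A[0,0],A[0,1],.02]]]))
E
```

```text
tip tool [[ 0.1158 -0.0117  0.0417]
 [ 0.1161  0.0098  0.0417]
 [ 0.1256 -0.0165  0.0417]
 [ 0.1254  0.0147  0.0417]
 [ 0.105  -0.0168  0.0417]
 [ 0.1054  0.0156  0.0417]]
pin world [[ 0.5819 -0.1342  0.052 ]] [[ 0.5799 -0.1341  0.04  ]] tool [[ 0.1177 -0.0034  0.1128]
 [ 0.116  -0.0044  0.1248]]
t [[311.1904 177.0037]
 [310.836  178.0885]
 [310.396  178.3529]]
s [[259.9859 254.0587]
 [260.0864 256.2646]
 [260.4105 261.5958]]
```

Emit:
jog_arm([
  [0.001, -0.002, 0.015, 0, 0, -0.005, -0.06],
  [0.0015, -0.003, 0.03, 0, 0, -0.009, -0.06],
  [0.0015, -0.003, 0.045, 0, 0, -0.009, -0.06],
  [0.0015, -0.003, 0.05, 0, 0, -0.009, -0.06],
  [0.0015, -0.003, 0.05, 0, 0, -0.009, -0.06],
])

```text
clock: 4.15
position: [0.475, -0.1814, 0.1133]
ee_rot: [0.977, 0.212, -0.001, -0.001]
ft_force: [-0.1, 0.0, -0.1]
grip_width: 0.475
grasp_force: 6.6
```

```bash
python3 - <<'E'
from g import *
from workcell import optics
I=[]
for n in("wrist","top","scene"):
    c=optics.camera(n); np.savez(n[0]+"4.npz",**c); I.append(c)
W=crop(I[0],200,0,160,120,5)
B=crop(I[2],235,230,53,40,5);A=crop(I[1],290,155,53,40,5)
W[400:600,0:265]=B;W[400:600,535:800]=A
cv2.imwrite("pics/z4.png",W)
E
python3 g.py 0.476 -0.183 0.08 24.5
```

```text
need [-0.0012, 0.0013, 0.0352, 0.001, -0.0007, 0.0019] rows 0.8458012319614545
t 4.3 p [ 0.4765 -0.1813  0.1152] yaw 24.61 w 0.472 F [-0.2 -0.2 -2.3] 6.586811989545822
```

View pics/z4.png

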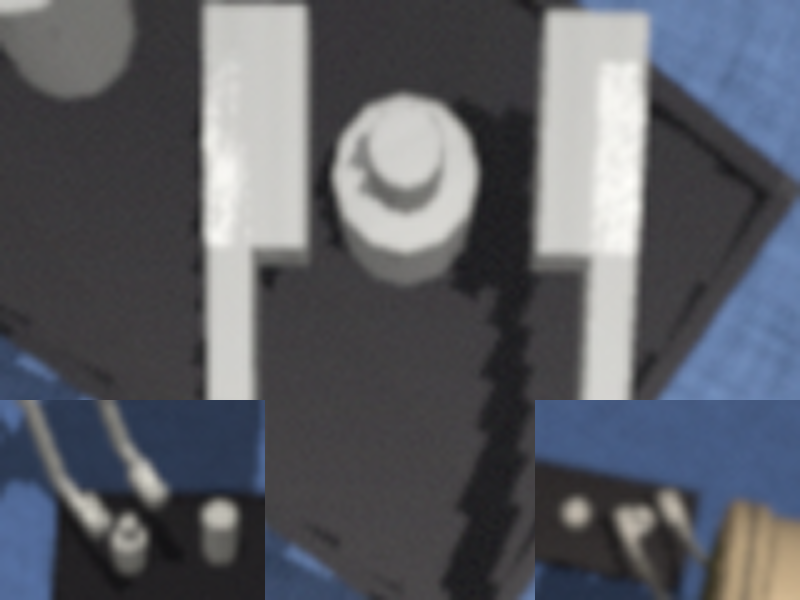

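The close wrist crop shows pad inner edges at x=308 and 540 (rows 5–250). The pin's foot top is at (405,172) and its thin top at (407,145), slightly left of the middle.

```bash
python3 - <<'E'
from g import *
np.set_printoptions(precision=4,suppress=True)
c=load("w4"); p,R=pose(); f=lambda x,y:(200+x/5-.4,y/5-.4)
for dz in(.0417,.046):
    T=onz(c,[f(308,128),f(540,133),f(255,5),f(597,12),f(255,247),f(597,255)],p[2]-dz)
    print("tip tool",R.inv().apply(T-p))
print("pin",R.inv().apply(onz(c,[f(407,142)],.052)-p),R.inv().apply(onz(c,[f(405,174)],.04)-p))
E
```

```text
tip tool [[ 0.1109 -0.0081  0.0418]
 [ 0.1104  0.0129  0.0418]
 [ 0.1207 -0.0127  0.0418]
 [ 0.1201  0.0177  0.0418]
 [ 0.101  -0.0132  0.0418]
 [ 0.1003  0.0184  0.0418]]
tip tool [[ 0.1119 -0.0084  0.0461]
 [ 0.1115  0.0132  0.0461]
 [ 0.1221 -0.0131  0.0461]
 [ 0.1215  0.0182  0.0461]
 [ 0.1018 -0.0136  0.0461]
 [ 0.1011  0.0188  0.0461]]
pin [[0.1149 0.0009 0.0633]] [[0.1147 0.0007 0.0753]]
```

Emit:
jog_arm([
  [0.003, -0.0015, 0.004, 0, 0, 0, -0.06],
  [0.003, -0.0015, 0.013, 0, 0, 0, -0.06],
  [0.003, -0.0015, 0.022, 0, 0, 0, -0.06],
  [0.003, -0.0015, 0.03, 0, 0, 0, -0.06],
  [0.003, -0.0015, 0.037, 0, 0, 0, -0.06],
])

```text
clock: 4.72
position: [0.4777, -0.1779, 0.076]
ee_rot: [0.977, 0.214, -0.0, -0.0]
ft_force: [1.2, 0.1, -1.6]
grip_width: 0.472
grasp_force: 6.6
```

```bash
python3 - <<'E'
from g import *
from workcell import optics
I=[]
for n in("wrist","scene"):
    c=optics.camera(n); np.savez(n[0]+"5.npz",**c); I.append(c)
W=crop(I[0],200,0,160,120,5)
W[400:600,0:265]=crop(I[1],235,230,53,40,5)
cv2.imwrite("pics/z5.png",W)
E
python3 g.py 0.476 -0.183 0.078 24.5
```

```text
need [-0.0033, 0.0043, -0.0024, -0.002, 0.0018, 0.0033] rows 0.14223253511535666
t 4.8167 p [ 0.4772 -0.1777  0.0756] yaw 24.69 w 0.473 F [-0.2 -1.  -2. ] 6.588079556822777
```

View pics/z5.png

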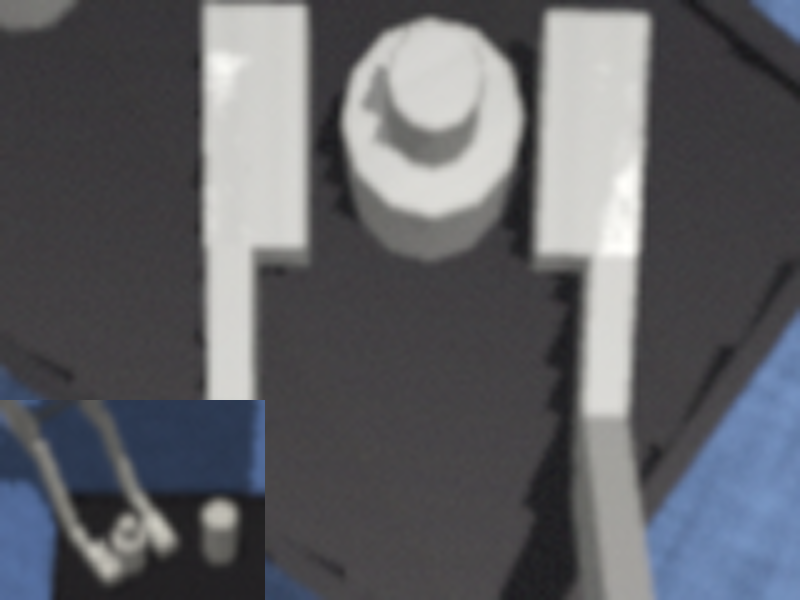

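The foot is now between the pads, centred lengthwise, about 10 crop px right of the middle. I'll check the height difference between pad top and foot top with wrist depth.

```bash
python3 - <<'E'
from g import *
c=load("w5")
def pt(x,y):
    u,v=200+x/5-.4,y/5-.4; D=c["depth"][int(v)-1:int(v)+2,int(u)-1:int(u)+2]; z=np.median(D)
    o,d=ray(c,(u,v)); return (o+d[0]*z).round(4)
for n,q in dict(padL=(255,150),padR=(585,120),padL2=(240,220),foot=(500,120),foot2=(430,190),top=(433,80),floor=(420,330)).items(): print(n,pt(*q))
E
```

```text
padL [ 0.5735 -0.1198  0.0334]
padR [ 0.5885 -0.1464  0.0336]
padL2 [ 0.5674 -0.1209  0.034 ]
foot [ 0.5835 -0.1397  0.0401]
foot2 [ 0.5759 -0.1364  0.0399]
top [ 0.5808 -0.1341  0.0521]
floor [ 0.5677 -0.1395  0.0205]
```

Emit:
jog_arm([
  [0, 0.0008, -0.0025, 0, 0, 0, -0.06],
  [0, 0.0008, -0.0025, 0, 0, 0, -0.12],
  [0, 0.0008, -0.0025, 0, 0, 0, -0.18],
  [0, 0.0008, -0.0025, 0, 0, 0, -0.25],
  [0, 0.0008, -0.0025, 0, 0, 0, -0.35],
], grip_force=25)

```text
clock: 5.23
position: [0.4789, -0.179, 0.0802]
ee_rot: [0.977, 0.214, 0.0, 0.0]
ft_force: [0.5, -0.6, -1.2]
grip_width: 0.36
grasp_force: 24.5
```

Emit:
jog_arm([
  [0, 0, 0, 0, 0, 0, -0.4],
  [0, 0, 0, 0, 0, 0, -0.4],
  [0, 0, 0, 0, 0, 0, -0.4],
])

```text
clock: 5.48
position: [0.4788, -0.179, 0.0801]
ee_rot: [0.977, 0.214, 0.0, 0.0]
ft_force: [-0.5, -0.7, 0.7]
grip_width: 0.363
grasp_force: 24.6
```

```bash
cat > d.py <<'E'
from g import *
import sys
from workcell import optics
c=optics.camera("wrist"); np.savez(sys.argv[1]+".npz",**c)
def pts(c,x0,y0,x1,y1):
    v,u=np.mgrid[y0:y1,x0:x1]; uv=np.c_[u.ravel(),v.ravel()]; o,d=ray(c,uv)
    z=c["depth"][v.ravel(),u.ravel()]; P=o+d*z[:,None]; return P[z>0]
E
python3 - <<'E'
import sys; sys.argv=["","w6"]
from d import *
cv2.imwrite("pics/w6.png",crop(c,200,0,160,120,5))
E
python3 g.py 0.476 -0.183 0.078 24.5
```

```text
need [-0.0042, 0.0025, 0.002, 0.0005, -0.0004, 0.003] rows 0.12729268825747755
t 5.5333 p [ 0.4788 -0.1789  0.08  ] yaw 24.67 w 0.361 F [-0.2 -1.  -0.3] 24.6721950173378
```

View pics/w6.png

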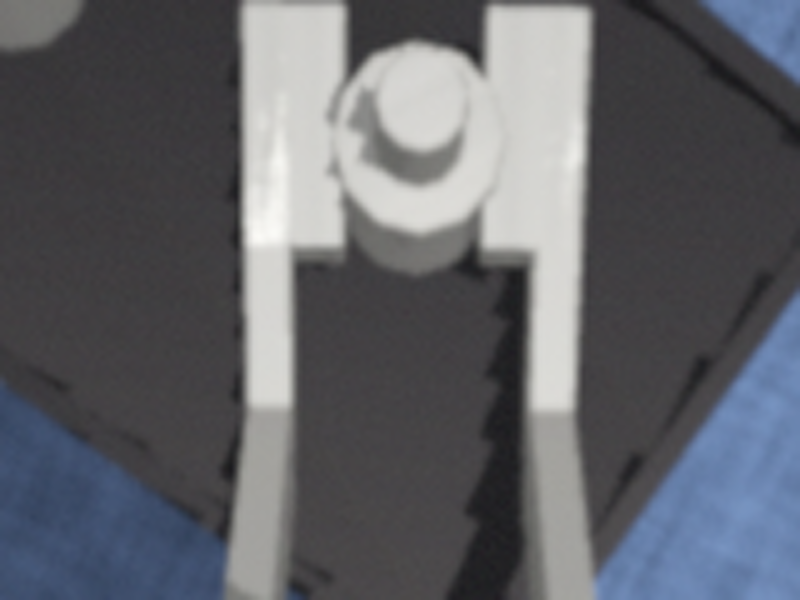

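The foot is gripped midway along the pads, with the pin upright. That used the last of my picture views, so from here I'll work from depth and masks only. First I'll check the gap and the heights by depth.

```bash
python3 - <<'E'
from g import *
c=load("w6"); p,R=pose()
def pt(x,y):
    u,v=200+x/5-.4,y/5-.4; u=int(round(u));v=int(round(v)); o,d=ray(c,(u,v)); P=o+d[0]*c["depth"][v,u]
    return np.r_[R.inv().apply(P-p)[:2]*1e3,P[2]*1e3].round(1)
for y in (30,70,140,200,230): print(y,[pt(x,y).tolist() for x in range(230,610,20)])
E
```

```text
30 [[126.3, -16.3, 20.2], [120.9, -12.8, 37.9], [121.1, -11.0, 37.4], [120.9, -9.2, 37.8], [121.1, -7.4, 37.4], [121.1, -5.6, 37.2], [126.5, -4.2, 19.4], [126.2, -2.2, 20.4], [126.4, -0.2, 19.9], [126.0, 1.9, 21.2], [126.3, 3.9, 20.2], [126.3, 5.9, 20.1], [126.6, 8.0, 19.1], [120.8, 9.0, 38.2], [121.0, 10.8, 37.5], [120.8, 12.6, 38.3], [120.9, 14.4, 38.0], [121.3, 16.4, 36.9], [126.1, 19.9, 21.1]]
70 [[122.8, -16.4, 19.6], [117.6, -12.9, 38.0], [117.6, -11.0, 38.0], [117.5, -9.2, 38.5], [117.7, -7.4, 37.7], [117.7, -5.6, 37.9], [122.9, -4.2, 19.4], [117.0, -1.9, 40.3], [113.8, -0.0, 51.6], [113.3, 1.6, 53.4], [113.3, 3.3, 53.5], [113.5, 4.9, 52.8], [116.8, 7.1, 40.9], [117.7, 9.0, 37.9], [118.0, 10.9, 36.7], [117.5, 12.6, 38.7], [117.7, 14.5, 37.9], [117.4, 16.2, 38.9], [122.4, 20.0, 21.4]]
140 [[116.3, -16.5, 20.3], [111.7, -12.9, 38.9], [112.0, -11.2, 37.4], [112.0, -9.3, 37.4], [112.0, -7.5, 37.6], [111.2, -5.5, 40.7], [111.4, -3.7, 39.8], [111.5, -1.9, 39.3], [108.8, -0.0, 50.6], [108.2, 1.6, 52.9], [108.3, 3.3, 52.4], [108.3, 5.0, 52.7], [111.3, 7.2, 40.4], [111.4, 9.0, 40.0], [
[... 207 characters left out ...]
5, 38.4], [106.8, -5.7, 38.0], [107.0, -3.8, 37.1], [106.3, -1.9, 40.4], [106.5, -0.1, 39.7], [106.3, 1.7, 40.7], [106.4, 3.6, 40.0], [106.3, 5.4, 40.5], [106.4, 7.3, 39.9], [107.2, 9.3, 36.6], [106.9, 11.1, 37.8], [106.8, 12.9, 38.3], [106.7, 14.7, 38.6], [106.7, 16.6, 38.8], [110.8, 20.6, 19.7]]
230 [[107.8, -16.7, 20.6], [104.3, -13.2, 37.8], [104.4, -11.4, 37.3], [104.4, -9.5, 37.6], [104.4, -7.6, 37.5], [104.4, -5.7, 37.3], [107.3, -4.2, 22.9], [105.5, -2.1, 32.2], [104.4, -0.1, 37.5], [104.0, 1.8, 39.4], [104.2, 3.6, 38.4], [104.6, 5.6, 36.8], [106.3, 7.8, 28.1], [104.3, 9.2, 38.2], [104.3, 11.1, 38.1], [104.2, 13.0, 38.5], [104.1, 14.8, 38.9], [104.4, 16.7, 37.8], [108.0, 20.7, 19.9]]
```

Emit:
jog_arm([
  [0, 0, -0.006, 0, 0, 0, -0.4],
  [0, 0, -0.02, 0, 0, 0, -0.4],
  [0, 0, -0.045, 0, 0, 0, -0.4],
  [0, 0, -0.07, 0, 0, 0, -0.4],
  [0, 0, -0.09, 0, 0, 0, -0.4],
])

```text
clock: 5.95
position: [0.4785, -0.1785, 0.1716]
ee_rot: [0.977, 0.214, 0.0, 0.0]
ft_force: [0.2, -0.2, -1.1]
grip_width: 0.361
grasp_force: 24.9
```

```bash
python3 - <<'E'
import sys; sys.argv=["","w7"]
from d import *
p,R=pose()
P=pts(c,240,0,325,55); Q=R.inv().apply(P-p)
print("pad",[np.sum(abs(Q[:,2]-z)<.0015) for z in np.arange(.02,.07,.003)])
top=Q[(Q[:,2]<.030+.002)&(Q[:,2]>.02)]; print("thin top",len(top),top.mean(0) if len(top) else 0)
from workcell import get_obs; print(get_obs()["joint_pos"].round(2))
E
python3 g.py 0.459 0.237 0.17 24.5
```

```text
pad [np.int64(0), np.int64(0), np.int64(0), np.int64(0), np.int64(207), np.int64(118), np.int64(37), np.int64(30), np.int64(419), np.int64(1957), np.int64(225), np.int64(72), np.int64(40), np.int64(32), np.int64(28), np.int64(8), np.int64(0)]
thin top 19 [0.10884268 0.00047273 0.0317129 ]
[ 0.67  0.18 -0.44  1.84  0.08  1.13 -0.94]
need [0.1545, -0.3868, 0.0044, 0.0039, -0.0036, 0.0037] rows 9.989600797832212
t 6.0 p [ 0.4803 -0.179   0.1753] yaw 24.71 w 0.358 F [ 1.9 -0.3  2.5] 24.879941046237946
```

Emit:
jog_arm([
  [0.008, -0.02, 0, 0, 0, 0, -0.4],
  [0.022, -0.055, 0, 0, 0, 0, -0.4],
  [0.036, -0.09, 0, 0, 0, 0, -0.4],
  [0.05, -0.125, 0, 0, 0, 0, -0.4],
  [0.064, -0.16, 0, 0, 0, 0, -0.4],
])

```text
clock: 6.42
position: [0.4691, -0.005, 0.1699]
ee_rot: [0.977, 0.214, -0.0, 0.0]
ft_force: [1.3, 0.1, -1.0]
grip_width: 0.364
grasp_force: 24.9
```

Emit:
jog_arm([
  [0.014, -0.035, 0, 0, 0, 0, -0.4],
  [0.028, -0.07, 0, 0, 0, 0, -0.4],
  [0.042, -0.105, 0, 0, 0, 0, -0.4],
  [0.056, -0.14, 0, 0, 0, 0, -0.4],
  [0.064, -0.16, 0, 0, 0, 0, -0.4],
])

```text
clock: 6.83
position: [0.4599, 0.1698, 0.1702]
ee_rot: [0.976, 0.216, 0.0, -0.001]
ft_force: [-0.3, -0.3, -1.5]
grip_width: 0.366
grasp_force: 24.9
```

```bash
python3 g.py 0.459 0.237 0.17 24.5
```

```text
need [0.0275, -0.0613, 0.0002, -0.001, -0.0005, 0.0071] rows 1.6111862097346052
t 6.8333 p [0.4599 0.1698 0.1702] yaw 24.91 w 0.366 F [-0.3 -0.3 -1.5] 24.91087317466736
```

Emit:
jog_arm([
  [0.005, -0.02, 0, 0, 0, 0, -0.4],
  [0.01, -0.04, 0, 0, 0, 0, -0.4],
  [0.015, -0.055, 0, 0, 0, 0, -0.4],
  [0.02, -0.061, 0, 0, 0, 0, -0.4],
  [0.02, -0.061, 0, 0, 0, 0, -0.4],
])

```text
clock: 7.25
position: [0.4537, 0.2307, 0.1698]
ee_rot: [0.977, 0.215, -0.0, -0.0]
ft_force: [-0.7, -1.3, -1.4]
grip_width: 0.358
grasp_force: 24.9
```

```bash
python3 - <<'E'
import sys; sys.argv=["","w8"]
from d import *
g=c["color"].astype(int).mean(2)
print("cam",-c["R"].T@c["t"])
sub=g[0:84:3,150:420:5]
for r in sub: print("".join(" .:-=+*#%@"[min(9,int(x/26))] for x in r))
E
python3 g.py 0.459 0.237 0.17 24.5
```

```text
cam [0.51967353 0.26064533 0.28752901]
######+=+***************:::=######################+==-
#######=+***********====::::##***#################=-=-
#######==***********=-==:.::=#****################=-=-
#######==***********=-==:+::-*****################===-
########+***********=--=:+-==-****################====
########************=-==*==**=***%################=-==
#########***********=-====*******%################=-==
##########**********=-===+*******#################=-=-
##########**********=-====*******#################====
############********====+=*******#################-==-
############********+#***-+*-****#################--=-
#############*******##***+--=*+**#################=---
##############******##****--*****#################==--
###############*****#%**+********#################-===
################****##**-****=***%################--==
###################*##**-+**+-**#%################--==
#####################%**+--=-=**#%################--==
####################**--*----#==*#################=--=
####################******=-*##**################*====
####################=*##*****#%**################*-=-=
####################=*######*#%**##%#############+====
##################**=+#####%*#%**##%%############+====
################****=*######*%#**##%%############+==-=
###############*****==######*#%**#%#%##%#########=-=-=
##############******==#####%*%%+*##%#############=====
##############******==##%###*#%+*#%%%%###########==-==
#############*******==######*%%+*##%#%#%#########===--
#########+#*********=-##%###*%%+*#%%%%#%#########==---
need [0.0078, -0.0049, -0.0003, -0.0001, 0.0005, 0.0043] rows 0.2215462866200973
t 7.3 p [0.4539 0.2293 0.1697] yaw 24.75 w 0.363 F [-0.2 -0.1 -1.6] 24.928125143051147
```

```bash
python3 - <<'E'
from g import *
c=load("w8"); g=c["color"].astype(int)
v,u=np.mgrid[0:40,200:360]; uv=np.c_[u.ravel(),v.ravel()]
o,d=ray(c,uv); P=o+d*c["depth"][v.ravel(),u.ravel()][:,None]
L=g[0:40,200:360].mean(2)
Z=P[:,2].reshape(40,160)
print("V dark / pads by depth");
for r in range(0,34):
    s=""
    for k in range(30,135):
        s+= "P" if Z[r,k]>.08 else ("V" if L[r,k]<95 else ("v" if L[r,k]<125 else "."))
    print(s)
E
```

```text
V dark / pads by depth
.....................................vVVVVVVVVVVVVVVVVVv.................................................
....................................vVVVVVVVVVVVVVVVVVVVv......P.........................................
...................PPPPPPPPPPPPPPPPPPPPVVVVVVVVVVVVVVVVVVv...............................................
...................PPPPPPPPPPPPPPPPPPPPVVVVVVVVVVVVVVVVVVVv.........PPPPPPPPPPPPPPPPPPPP......P..........
...................PPPPPPPPPPPPPPPPPPPPVVVVVVVVVVVVVVVVVVVV.........PPPPPPPPPPPPPPPPPPPP.................
...P...............PPPPPPPPPPPPPPPPPPPPVVVVVVVVVVVVVVPVVVVVv........PPPPPPPPPPPPPPPPPPPP.................
...................PPPPPPPPPPPPPPPPPPPPVVVVVVVVVVVVVVVVVVVVVv......PPPPPPPPPPPPPPPPPPPPP.................
...................PPPPPPPPPPPPPPPPPPPPVVVVVVVVVVVVVVVVVVVVVvv.....PPPPPPPPPPPPPPPPPPPPP.................
...................PPPPPPPPPPPPPPPPPPPPVVVVVVvvvVVVVVVVVVVVvvvv....PPPPPPPPPPPPPPPPPPPPP.................
...................PPPPPPPPPPPPPPPPPPPPVVVVVv...vVVVVVVVVVVvvvvv...PPPPPPPPPPPPPPPPPPPPP.................
.................
[... 1826 characters left out ...]
PPPPPPPPPPPPPPPPPPPPPPPPPPPPPPPPPPPPPPPPPPPPPP..................
...................PPPPPPPPPPPPPPPPPPPPPPPPPPPPPPPPPPPPPPPPPPPPPPPPPPPPPPPPPPPPPPPPPPPP..................
...................PPPPPPPPPPPPPPPPPPPPPPPPPPPPPPPPPPPPPPPPPPPPPPPPPPPPPPPPPPPPPPPPPPPP..................
...................PPPPPPPPPPPPPPPPPPPPPPPPPPPPPPPPPPPPPPPPPPPPPPPPPPPPPPPPPPPPPPPPPPPP..........P.......
...................PPPPPPPPPPPPPPPPPPPPPPPPPPPPPPPPPPPPPPPPPPPPPPPPPPPPPPPPPPPPPPPPPPPP..................
...................PPPPPPPPPPPPPPPPPPPPPPPPPPPPPPPPPPPPPPPPPPPPPPPPPPPPPPPPPPPPPPPPPPPP..................
...................PPPPPPPPPPPPPPPPPPPPPPPPPPPPPPPPPPPPPPPPPPPPPPPPPPPPPPPPPPPPPPPPPPPP..................
```

```bash
python3 - <<'E'
from g import *
np.set_printoptions(precision=4,suppress=True)
c=load("w8"); p,R=pose()
k=lambda a,r:(230+a,r)
A=onz(c,[k(44.5,9),k(43.3,10),k(42.2,11),k(41,12),k(39.8,13),k(38.6,14)],.065)
d=np.polyfit(A[:,0],A[:,1],1); a1=np.degrees(np.arctan(d[0])); print("left face dir",a1)
V=onz(c,[k(46,8)],.065)[0]; E=onz(c,[k(17.5,20.5)],.065)[0]
w=V-E; print("vertex",V,"left end",E,"dir",np.degrees(np.arctan2(w[1],w[0])),np.hypot(*w[:2]))
print("right edge outer",onz(c,[k(56,1),k(58,4),k(60,7),k(61.5,8),k(64,10),k(66.5,12)],.065))
v,u=np.mgrid[8:60,250:320]; uv=np.c_[u.ravel(),v.ravel()]; o,dd=ray(c,uv); P=o+dd*c["depth"][v.ravel(),u.ravel()][:,None]
m=P[:,2]>.132; T=P[m]; print("thin top",m.sum(),T.mean(0))
for zt in (.0,): pass
z0=np.median(P[m][:,2]); f=P[(abs(P[:,2]-(z0-.012))<.0012)&~m]
print("ztop",z0); f=f[np.hypot(*(f[:,:2]-T.mean(0)[:2]).T)<.0085]; print("foot",len(f),f.min(0),f.max(0))
C=T.mean(0)
a=np.radians(24.5); ax=np.array([np.cos(a),np.sin(a)]); S=V[:2]-.0104*ax
rel=S-C[:2]; print("seat",S,"pin",C[:2],"rel in tool",R.inv().apply(np.r_[rel,0]), "cam t",-c["R"].T@c["t"],p)
E
```

```text
left face dir -28.14403280940087
vertex [0.5789 0.2905 0.065 ] left end [0.5649 0.304  0.065 ] dir -43.915870690566045 0.01954126784043233
right edge outer [[0.5851 0.2864 0.065 ]
 [0.5842 0.2845 0.065 ]
 [0.5832 0.2827 0.065 ]
 [0.5831 0.2816 0.065 ]
 [0.5827 0.2797 0.065 ]
 [0.5824 0.2777 0.065 ]]
thin top 401 [0.5533 0.2743 0.1475]
ztop 0.14057357327784983
foot 461 [0.5477 0.2659 0.1274] [0.5617 0.2826 0.1298]
seat [0.5695 0.2862] pin [0.5533 0.2743] rel in tool [ 0.0197 -0.004  -0.    ] cam t [0.5197 0.2606 0.2875] [0.4539 0.2293 0.1697]
```

Emit:
jog_arm([
  [0.003, -0.002, 0.008, 0, 0, 0, -0.4],
  [0.006, -0.004, 0.018, 0, 0, 0, -0.4],
  [0.009, -0.004, 0.028, 0, 0, 0, -0.4],
  [0.01, -0.004, 0.036, 0, 0, 0, -0.4],
  [0.01, -0.004, 0.04, 0, 0, 0, -0.4],
])

```text
clock: 7.72
position: [0.461, 0.2363, 0.1278]
ee_rot: [0.977, 0.213, -0.001, 0.0]
ft_force: [0.3, 0.5, -0.9]
grip_width: 0.36
grasp_force: 24.9
```

```bash
cat > v.py <<'E'
import sys
from d import *
np.set_printoptions(precision=4,suppress=True)
g=c["color"].astype(int).mean(2); a,b=(int(x) for x in sys.argv[2:4])
p,R=pose()
v,u=np.mgrid[0:60,230:335]; uv=np.c_[u.ravel(),v.ravel()]; o,dd=ray(c,uv); P=o+dd*c["depth"][v.ravel(),u.ravel()][:,None]
X=R.inv().apply(P-p)
m=(X[:,2]<.0345)&(X[:,2]>.02)&(abs(X[:,1])<.012); T=X[m]; print("thin top tool",m.sum(),np.median(T,0),"world z",np.median(P[m][:,2]))
f=X[(X[:,2]>.036)&(X[:,2]<.0415)&(abs(X[:,1])<.012)]; print("foot z world",p[2]-np.median(f[:,2]) if len(f) else None)
if b>a:
  Z=P[:,2].reshape(60,105)
  for r in range(a,b): print("".join("P" if Z[r,k]>.072 else ("V" if g[r,230+k]<95 else("v" if g[r,230+k]<125 else ".")) for k in range(105)))
E
python3 v.py w9 0 26; python3 g.py 0.459 0.237 0.13 24.5
```

```text
thin top tool 347 [0.1111 0.0026 0.0291] world z 0.09827518988842027
foot z world 0.0870097388645392
...........................VVVVVVVVVVVVVVVVVVVVv..VVVVVVVVVVVVVVVVVvvvv..................................
..........................vVVVVVVVVVVVVVVVVVVVv....vVVVVVVVVVVVVvVvvvvvv......P..........................
...................PPPPPPPPPPPPPPPPPPPPVVVVVVv......vVVVVVVVVPVVVVvvvvvv.................................
...................PPPPPPPPPPPPPPPPPPPPVVVVVv........vVVVVVVVVVVvVvvPPPPPPPPPPPPPPPPPPPP.................
....P..............PPPPPPPPPPPPPPPPPPPPVVVVv..........vVVVVVVVVVvvv.PPPPPPPPPPPPPPPPPPPP.................
...................PPPPPPPPPPPPPPPPPPPPVVVv............vVVVVVVVvvvv.PPPPPPPPPPPPPPPPPPPP.................
...........P.......PPPPPPPPPPPPPPPPPPPPVVv..............vVVVVVvvVVvPPPPPPPPPPPPPPPPPPPPP.................
...................PPPPPPPPPPPPPPPPPPPPVv................vVVVVVVvvvPPPPPPPPPPPPPPPPPPPPP.................
...................PPPPPPPPPPPPPPPPPPPPv..................vVVVVVvvvPPPPPPPPPPPPPPPPPPPPP.................
..................vPPPPPPPPPPPPPPPPPPPP......
[... 1228 characters left out ...]
...............vVVPPPPPPPPPPPPPPPPPPPPPPPPPPPPPPPPPPPPPPPPPPPPPPPPPPPPPPPPPPPPPPPPPPPP..................
.................vVPPPPPPPPPPPPPPPPPPPPPPPPPPPPPPPPPPPPPPPPPPPPPPPPPPPPPPPPPPPPPPPPPPPP..................
..................vPPPPPPPPPPPPPPPPPPPPPPPPPPPPPPPPPPPPPPPPPPPPPPPPPPPPPPPPPPPPPPPPPPPP..................
...................PPPPPPPPPPPPPPPPPPPPPPPPPPPPPPPPPPPPPPPPPPPPPPPPPPPPPPPPPPPPPPPPPPPP..................
...................PPPPPPPPPPPPPPPPPPPPPPPPPPPPPPPPPPPPPPPPPPPPPPPPPPPPPPPPPPPPPPPPPPPP..................
need [-0.0012, -0.0013, -0.0023, -0.0003, 0.0028, 0.0029] rows 0.07082642313870327
t 7.7667 p [0.4607 0.2363 0.1277] yaw 24.67 w 0.36 F [-1.   0.4 -3.1] 24.931259751319885
```

```bash
python3 - <<'E'
from g import *
np.set_printoptions(precision=4,suppress=True)
c=load("w9"); p,R=pose()
r=np.arange(0,9); L=onz(c,np.c_[230+47-.95*r,r],.065); r2=np.arange(0,13); Q=onz(c,np.c_[230+49.7+1.0*r2,r2],.065)
L=R.inv().apply(L-p)[:,:2];Q=R.inv().apply(Q-p)[:,:2]
a=np.polyfit(L[:,1],L[:,0],1);b=np.polyfit(Q[:,1],Q[:,0],1)
y=(b[1]-a[1])/(a[0]-b[0]);x=a[0]*y+a[1]; print("faces deg",np.degrees(np.arctan(a[0])),np.degrees(np.arctan(b[0])),"vertex tool",x,y,"seat",x-.0104,y)
E
```

```text
faces deg 42.91261274633128 -41.4283671583547 vertex tool 0.13069503378725655 0.00013878043632876166 seat 0.12029503378725656 0.00013878043632876166
```

Emit:
jog_arm([
  [0, -0.0008, 0.0015, 0, 0, 0, -0.4],
  [0, -0.0015, 0.003, 0, 0, 0, -0.4],
  [0, -0.0015, 0.0045, 0, 0, 0, -0.4],
  [0, -0.0015, 0.0055, 0, 0, 0, -0.4],
  [0, -0.0015, 0.0055, 0, 0, 0, -0.4],
])

```text
clock: 8.18
position: [0.4608, 0.2383, 0.1243]
ee_rot: [0.977, 0.214, 0.0, 0.0]
ft_force: [-0.0, -0.1, -2.4]
grip_width: 0.359
grasp_force: 24.9
```

```bash
python3 v.py w10 0 0; python3 g.py 0.459 0.237 0.13 24.5
```

```text
thin top tool 347 [0.1109 0.0024 0.0293] world z 0.09507570172073207
foot z world 0.0836014124626181
need [-0.0022, 0.0005, -0.0056, 0.0002, -0.0002, 0.0032] rows 0.14473680882547862
t 8.2333 p [0.4608 0.2384 0.1244] yaw 24.68 w 0.361 F [ 0.3 -0.1 -2.3] 24.922515749931335
```

Emit:
jog_arm([
  [0, 0, 0.001, 0, 0, 0, -0.4],
  [0, 0, 0.002, 0, 0, 0, -0.4],
  [0, 0, 0.002, 0, 0, 0, -0.4],
])

```text
clock: 8.48
position: [0.4607, 0.2383, 0.1221]
ee_rot: [0.977, 0.214, -0.0, 0.0]
ft_force: [-0.7, 0.2, -2.1]
grip_width: 0.362
grasp_force: 24.9
```

```bash
python3 v.py w11 0 0; python3 g.py 0.459 0.237 0.13 24.5
```

```text
thin top tool 348 [0.1108 0.0025 0.0293] world z 0.09293007229515245
foot z world 0.08139970487642675
need [-0.0021, 0.0005, -0.0078, 0.0001, 0.0001, 0.0032] rows 0.19377635338415927
t 8.5333 p [0.4607 0.2383 0.1222] yaw 24.68 w 0.361 F [-0.2  1.1 -1.4] 24.922876060009003
```

Underside is about 1 mm above the glass. I'll creep down in small steps and watch the force.

Emit:
jog_arm([
  [0, 0, 0.0005, 0, 0, 0, -0.4],
  [0, 0, 0.0005, 0, 0, 0, -0.4],
])

```text
clock: 8.7
position: [0.4607, 0.2384, 0.1217]
ee_rot: [0.977, 0.214, -0.0, 0.0]
ft_force: [-0.0, 0.9, -1.1]
grip_width: 0.363
grasp_force: 24.9
```

Emit:
jog_arm([
  [0, 0, 0.0005, 0, 0, 0, -0.4],
  [0, 0, 0.0005, 0, 0, 0, -0.4],
])

```text
clock: 8.87
position: [0.4607, 0.2384, 0.1212]
ee_rot: [0.977, 0.214, 0.0, 0.0]
ft_force: [-0.8, -0.4, -1.7]
grip_width: 0.365
grasp_force: 24.9
```

```bash
python3 v.py w12 0 0; python3 g.py 0.459 0.237 0.13 24.5
```

```text
thin top tool 345 [0.1108 0.0024 0.0292] world z 0.09206219763391085
foot z world 0.08047535962999056
need [-0.0021, 0.0005, -0.0087, 0.0001, 0.0, 0.0031] rows 0.21635314973469366
t 8.9167 p [0.4607 0.2384 0.1213] yaw 24.68 w 0.361 F [ 0.3  0.4 -2. ] 24.922371804714203
```

Emit:
jog_arm([
  [0, 0, 0.0005, 0, 0, 0, -0.4],
  [0, 0, 0.0005, 0, 0, 0, -0.4],
])

```text
clock: 9.08
position: [0.4608, 0.2384, 0.1208]
ee_rot: [0.977, 0.214, 0.0, 0.0]
ft_force: [-0.2, 0.1, -0.7]
grip_width: 0.36
grasp_force: 25.0
```

Emit:
jog_arm([
  [0, 0, 0.0005, 0, 0, 0, -0.4],
  [0, 0, 0.0005, 0, 0, 0, -0.4],
])

```text
clock: 9.25
position: [0.4607, 0.2384, 0.1203]
ee_rot: [0.977, 0.214, 0.0, 0.0]
ft_force: [-1.2, -0.8, -0.0]
grip_width: 0.36
grasp_force: 25.1
```

```bash
python3 v.py w13 0 0; python3 g.py 0.459 0.237 0.13 24.5
```

```text
thin top tool 360 [0.111  0.0025 0.0285] world z 0.09190036334499488
foot z world 0.08004162508025237
need [-0.0022, 0.0005, -0.0096, 0.0001, -0.0001, 0.0032] rows 0.23715473823194533
t 9.3 p [0.4608 0.2384 0.1204] yaw 24.68 w 0.366 F [-0.5  0.5  0.8] 25.047420859336853
```

Emit:
jog_arm([
  [0.001, 0, -0.0002, 0, 0, 0, -0.4],
  [0.002, 0, -0.0002, 0, 0, 0, -0.4],
  [0.003, 0, -0.0002, 0, 0, 0, -0.4],
  [0.004, 0, -0.0002, 0, 0, 0, -0.4],
  [0.005, 0, -0.0002, 0, 0, 0, -0.4],
])

```text
clock: 9.72
position: [0.4654, 0.2406, 0.1205]
ee_rot: [0.977, 0.214, 0.0, 0.0]
ft_force: [-2.3, -0.2, -0.1]
grip_width: 0.36
grasp_force: 25.0
```

Emit:
jog_arm([
  [0.0005, 0, 0, 0, 0, 0, -0.4],
  [0.001, 0, 0, 0, 0, 0, -0.4],
  [0.001, 0, 0, 0, 0, 0, -0.4],
])

```text
clock: 9.97
position: [0.4663, 0.2409, 0.1205]
ee_rot: [0.977, 0.214, 0.0, -0.0]
ft_force: [0.5, 0.2, -0.1]
grip_width: 0.36
grasp_force: 25.0
```

```bash
python3 v.py w14 0 20; python3 g.py 0.459 0.237 0.13 24.5
```

```text
thin top tool 356 [0.111  0.0024 0.0286] world z 0.09183164342782145
foot z world 0.08008922592180309
.........................................VVVVVVVVVVPVVVVVVVVVVVVv........................................
..................PPPPPPPPPPPPPPPPPPPPP.vVVVVVVVVVVVVVVVVVVVVVVVVv.......................................
...................PPPPPPPPPPPPPPPPPPPPVVVVVVVVVVVVVVVVVVVVVVVVVVVvvPPPPPPPPPPPPPPPPPPPP.................
...................PPPPPPPPPPPPPPPPPPPPVVVVVVVVVVVVVVVVVVVVVVVVVVVVVPPPPPPPPPPPPPPPPPPPP.................
...................PPPPPPPPPPPPPPPPPPPPVVVVVVVVVVVVVVVVVVVVVVVVVVVVPPPPPPPPPPPPPPPPPPPPP.................
...................PPPPPPPPPPPPPPPPPPPPVVVVVVVVVVVVVVVVVVVVVVVVVVVVPPPPPPPPPPPPPPPPPPPPP.................
...................PPPPPPPPPPPPPPPPPPPPVVVVVVVVVVVVVVVVVVVVVVVVVVVVPPPPPPPPPPPPPPPPPPPPP.................
...................PPPPPPPPPPPPPPPPPPPPVVVVVVVVVVVVVVVVVVVVVVVVVVVVPPPPPPPPPPPPPPPPPPPPP.................
...................PPPPPPPPPPPPPPPPPPPPVVVVVVVVVVVVVVVVVVVVVVVVVVVVPPPPPPPPPPPPPPPPPPPPP.................
...................PPPPPPPPPPPPPPPPPPPPVVVVV
[... 586 characters left out ...]
.....
...........P.......PPPPPPPPPPPPPPPPPPPPVVVPPPPPPPPPPPPPPPPPPPPPPPPVPPPPPPPPPPPPPPPPPPPP..................
...................PPPPPPPPPPPPPPPPPPPPVVPPPPPPPPPPPPPPPPPPPPPPPPPPPPPPPPPPPPPPPPPPPPPP..................
...................PPPPPPPPPPPPPPPPPPPPVPPPPPPPPPPPPPPPPPPPPPPPPPPPPPPPPPPPPPPPPPPPPPPP..................
...................PPPPPPPPPPPPPPPPPPPPPPPPPPPPPPPPPPPPPPPPPPPPPPPPPPPPPPPPPPPPPPPPPPPP..................
...................PPPPPPPPPPPPPPPPPPPPPPPPPPPPPPPPPPPPPPPPPPPPPPPPPPPPPPPPPPPPPPPPPPPP..................
need [-0.0082, 0.0005, -0.0095, 0.0, -0.0, 0.0032] rows 0.3018485434834103
t 10.0167 p [0.4662 0.2409 0.1205] yaw 24.68 w 0.357 F [-0.2 -0.4 -0.6] 24.96197372674942
```

Emit:
jog_arm([
  [0.0005, 0, 0, 0, 0, 0, -0.4],
  [0.001, 0, 0, 0, 0, 0, -0.4],
  [0.001, 0, 0, 0, 0, 0, -0.4],
])

```text
clock: 10.27
position: [0.4672, 0.2413, 0.1205]
ee_rot: [0.977, 0.214, 0.0, 0.0]
ft_force: [-1.4, -0.5, 0.1]
grip_width: 0.359
grasp_force: 25.0
```

Emit:
jog_arm([
  [0.0005, 0, 0, 0, 0, 0, -0.4],
  [0.0005, 0, 0, 0, 0, 0, -0.4],
])

```text
clock: 10.43
position: [0.4676, 0.2415, 0.1205]
ee_rot: [0.977, 0.214, 0.0, 0.0]
ft_force: [-0.8, -1.4, -0.6]
grip_width: 0.364
grasp_force: 25.0
```

Emit:
jog_arm([
  [0.0005, 0, 0, 0, 0, 0, -0.4],
  [0.0005, 0, 0, 0, 0, 0, -0.4],
])

```text
clock: 10.6
position: [0.4681, 0.2418, 0.1205]
ee_rot: [0.977, 0.214, 0.0, 0.0]
ft_force: [-0.3, -0.8, 0.1]
grip_width: 0.362
grasp_force: 25.0
```

```bash
python3 v.py w15 0 0; python3 g.py 0.459 0.237 0.13 24.5
```

```text
thin top tool 356 [0.111  0.0024 0.0285] world z 0.09202209102158222
foot z world 0.08009660231936261
need [-0.0102, 0.0005, -0.0095, 0.0001, -0.0, 0.0031] rows 0.3345068229128577
t 10.65 p [0.468  0.2417 0.1205] yaw 24.68 w 0.362 F [-1.1 -0.4  0.1] 24.974393248558044
```

Emit:
jog_arm([
  [0.0005, 0, 0, 0, 0, 0, -0.4],
  [0.0005, 0, 0, 0, 0, 0, -0.4],
])

```text
clock: 10.82
position: [0.4685, 0.2419, 0.1205]
ee_rot: [0.977, 0.214, 0.0, 0.0]
ft_force: [-1.0, -0.3, 0.5]
grip_width: 0.362
grasp_force: 25.0
```

Emit:
jog_arm([
  [0.0005, 0, 0, 0, 0, 0, -0.4],
  [0.0005, 0, 0, 0, 0, 0, -0.4],
])

```text
clock: 10.98
position: [0.469, 0.2422, 0.1205]
ee_rot: [0.977, 0.214, 0.0, 0.0]
ft_force: [-1.2, -0.5, 0.8]
grip_width: 0.36
grasp_force: 25.0
```

```bash
python3 v.py w16 0 8; python3 g.py 0.459 0.237 0.13 24.5
```

```text
thin top tool 356 [0.1111 0.0024 0.0286] world z 0.09189622215300017
foot z world 0.0800721726916842
..........................PPPPPPPPPPPPPPPPPPPPPPPPPPPPPPPPPPPPPPPPPPPPPPPPPPPPPPPPPPPPPP.................
..................PPPPPPPPPPPPPPPPPPPPPPPPPPPPPPPPPPPPPPPPPPPPPPPPPPPPPPPPPPPPPPPPPPPPP..................
...................PPPPPPPPPPPPPPPPPPPPPPPPPPPPPPPPPPPPPPPPPPPPPPPPPPPPPPPPPPPPPPPPPPPPP.................
...................PPPPPPPPPPPPPPPPPPPPPPPPPPPPPPPPPPPPPPPPPPPPPPPPPPPPPPPPPPPPPPPPPPPPP.................
.............P.....PPPPPPPPPPPPPPPPPPPPPPPPPPPPPPPPPPPPPPPPPPPPPPPPPPPPPPPPPPPPPPPPPPPPP.................
...................PPPPPPPPPPPPPPPPPPPPPPPPPPPPPPPPPPPPPPPPPPPPPPPPPPPPPPPPPPPPPPPPPPPPP.................
...................PPPPPPPPPPPPPPPPPPPP..vVVPPPPPPPPPPPPPPPPPPPPPPPPPPPPPPPPPPPPPPPPPPPP.................
...................PPPPPPPPPPPPPPPPPPPP.vVVVVVVVPPPPPPPPPPPPPPPPPPPPPPPPPPPPPPPPPPPPPPPP.................
need [-0.0112, 0.0005, -0.0095, 0.0001, -0.0001, 0.0032] rows 0.3526891691934553
t 11.0333 p [0.469  0.2422 0.1205] yaw 24.68 w 0.36 F [-1.8 -0.4  1.2] 24.97881442308426
```

Emit:
jog_arm([
  [0.0005, 0, 0, 0, 0, 0, -0.4],
  [0.0005, 0, 0, 0, 0, 0, -0.4],
])

```text
clock: 11.2
position: [0.4694, 0.2424, 0.1205]
ee_rot: [0.977, 0.214, 0.0, 0.0]
ft_force: [-2.4, -1.3, 0.7]
grip_width: 0.361
grasp_force: 25.0
```

Emit:
jog_arm([
  [0.0005, 0, 0, 0, 0, 0, -0.4],
  [0.0005, 0, 0, 0, 0, 0, -0.4],
])

```text
clock: 11.37
position: [0.4697, 0.2425, 0.1204]
ee_rot: [0.977, 0.214, -0.0, 0.0]
ft_force: [-2.8, -0.6, 0.9]
grip_width: 0.361
grasp_force: 25.0
```

```bash
python3 v.py w17 0 0; python3 g.py 0.459 0.237 0.13 24.5
```

```text
thin top tool 328 [0.1109 0.0024 0.0284] world z 0.09195251173171606
foot z world 0.08009687335039899
need [-0.012, 0.0005, -0.0096, 0.0001, 0.0004, 0.0032] rows 0.3686809034872811
t 11.4167 p [0.4697 0.2425 0.1204] yaw 24.69 w 0.363 F [-2.4 -1.3  1.5] 25.048711895942688
```

Emit:
jog_arm([
  [0.0005, 0, 0, 0, 0, 0, -0.4],
  [0.0005, 0, 0, 0, 0, 0, -0.4],
])

```text
clock: 11.58
position: [0.47, 0.2426, 0.1204]
ee_rot: [0.977, 0.214, -0.0, 0.0]
ft_force: [-5.1, -2.2, 2.7]
grip_width: 0.365
grasp_force: 25.2
```

```bash
python3 v.py w18 0 0; python3 g.py 0.459 0.237 0.13 24.5;
```

```text
thin top tool 305 [0.1107 0.0021 0.0283] world z 0.0920244798682423
foot z world 0.0802272988660968
need [-0.0123, 0.0005, -0.0096, 0.0002, 0.0008, 0.0032] rows 0.3748935006414084
t 11.6333 p [0.47   0.2426 0.1204] yaw 24.68 w 0.362 F [-4.8 -2.6  1. ] 25.163912773132324
```

The push force is about 5.5 N with almost no sideways force, so the pin is seated on both faces. I'll ease the push slightly and open the tongs to 40 mm.

Emit:
jog_arm([
  [-0.0003, 0, 0, 0, 0, 0, -0.3],
  [-0.0003, 0, 0, 0, 0, 0, -0.25],
  [-0.0003, 0, 0, 0, 0, 0, -0.2],
  [-0.0003, 0, 0, 0, 0, 0, -0.14],
  [-0.0003, 0, 0, 0, 0, 0, -0.06],
])

```text
clock: 12.05
position: [0.4703, 0.2427, 0.1205]
ee_rot: [0.977, 0.214, 0.0, -0.0]
ft_force: [0.9, 0.3, -1.1]
grip_width: 0.471
grasp_force: 6.6
```

Emit:
jog_arm([
  [0, 0, 0, 0, 0, 0, -0.06],
  [0, 0, 0, 0, 0, 0, -0.06],
])

```text
clock: 12.22
position: [0.4701, 0.2427, 0.1205]
ee_rot: [0.977, 0.214, 0.0, -0.0]
ft_force: [-0.7, -1.0, -0.8]
grip_width: 0.47
grasp_force: 6.6
```

```bash
python3 v.py w19 8 36; python3 g.py 0.459 0.237 0.13 24.5;
```

```text
thin top tool 329 [0.11   0.002  0.0286] world z 0.09189078292843703
foot z world 0.08005668500390176
.........PPPPPPPPPPPPPPPPPPPPPPPPPPPPPPPPPPPPPPPPPPPPPPPPPPPPPPPPPPPPPPPPPPPPPPPPPPPPPPPPPPPPPPPP........
.........PPPPPPPPPPPPPPPPPPPPPPPPPPPPPPPPPPPPPPPPPPPPPPPPPPPPPPPPPPPPPPPPPPPPPPPPPPPPPPPPPPPPPPPP........
.........PPPPPPPPPPPPPPPPPPPPP....PPPPPPPPPPPPPPPPPPPPPPPPPPPPPPPPPPPPPPPPPPPPPPPPPPPPPPPPPPPPPPP........
.........PPPPPPPPPPPPPPPPPPPPv........PPPPPPPPPPPPPPPPPPPPPPPPPPPPPPPPPPPPP.vPPPPPPPPPPPPPPPPPPPP........
.....P...PPPPPPPPPPPPPPPPPPPPP........vVVVPPPPPPPPPPPPPPPPPPPPPPPPPPPPP.....PPPPPPPPPPPPPPPPPPPPP........
.........PPPPPPPPPPPPPPPPPPPPv.......vVVVVVVVVPPPPPPPPPPPPPPPPPPPPPVv.......vPPPPPPPPPPPPPPPPPPPP........
.........PPPPPPPPPPPPPPPPPPPPv......vVVVVVVVPPPPPPPPPPPPPPPPPPPPVVVVV........PPPPPPPPPPPPPPPPPPPP........
.........PPPPPPPPPPPPPPPPPPPPP.....vVVVVVVVPPPPPPPPPPPPPPPPPPPPPVVVVVv.......PPPPPPPPPPPPPPPPPPPP........
.........PPPPPPPPPPPPPPPPPPPPP....vVVVVVVVPPPPPPPPPPPPPPPPPPPPPPPVVVVVv.....PPPPPPPPPPPPPPPPPPPPP........
.........PPPPPPPPPPPPPPPPPPPPP...vVVVVVVVPPP
[... 1440 characters left out ...]
.........PPPPPPPPPPPPPPPPPPPPPVVVVVVPPPPPPPPPPPPPPPPPPPPPPPPPPPPPPPPPPvVVVVVPPPPPPPPPPPPPPPPPPPPP..P.....
.........PPPPPPPPPPPPPPPPPPPPVVVVVVVPPPPPPPPPPPPPPPPPPPPPPPPPPPPPPPPPPvVVVVVPPPPPPPPPPPPPPPPPPPPP........
.........PPPPPPPPPPPPPPPPPPPPPVVVVVVPPPPPPPPPPPPPPPPPPPPPPPPPPPPPPPPPPVVVVVVPPPPPPPPPPPPPPPPPPPPP........
.........PPPPPPPPPPPPPPPPPPPPPVVVVVVVPPPPPPPPPPPPPPPPPPPPPPPPPPPPPPPPPVVVVVVPPPPPPPPPPPPPPPPPPPP.........
.........PPPPPPPPPPPPPPPPPPPPPVVVVVvvPPPPPPPPPPPPPPPPPPPPPPPPPPPPPPPPPvVVVVVPPPPPPPPPPPPPPPPPPPP.........
need [-0.0124, 0.0005, -0.0095, 0.0001, -0.0002, 0.0032] rows 0.3758226284864127
t 12.2667 p [0.4701 0.2427 0.1205] yaw 24.68 w 0.472 F [ 1.5 -0.4 -1.4] 6.579567342996597
```

Emit:
jog_arm([
  [-0.003, 0, 0, 0, 0, 0, -0.06],
  [-0.008, 0, 0, 0, 0, 0, -0.06],
  [-0.014, 0, 0, 0, 0, 0, -0.06],
  [-0.022, 0, 0, 0, 0, 0, -0.06],
  [-0.03, 0, 0, 0, 0, 0, -0.06],
])

```text
clock: 12.68
position: [0.4418, 0.2297, 0.1204]
ee_rot: [0.977, 0.214, -0.0, 0.0]
ft_force: [0.8, 0.5, -1.4]
grip_width: 0.47
grasp_force: 6.6
```

Emit:
jog_arm([
  [-0.012, 0, 0, 0, 0, 0, -0.06],
  [-0.025, 0, 0, 0, 0, 0, -0.06],
  [-0.03, 0, -0.015, 0, 0, 0, -0.06],
  [-0.03, 0, -0.035, 0, 0, 0, -0.06],
  [-0.03, 0, -0.05, 0, 0, 0, -0.06],
])

```text
clock: 13.1
position: [0.4146, 0.2172, 0.1715]
ee_rot: [0.977, 0.214, 0.0, 0.0]
ft_force: [0.1, 0.7, -1.4]
grip_width: 0.469
grasp_force: 6.6
```

```bash
python3 - <<'E'
import sys; sys.argv=["","w20"]
from d import *
from workcell import optics
np.set_printoptions(precision=4,suppress=True)
P=pts(c,150,0,420,120); m=(np.hypot(P[:,0]-.572,P[:,1]-.288)<.03)&(P[:,2]>.075)&(P[:,2]<.1)
print(m.sum(), P[m].mean(0) if m.sum() else 0, P[m].max(0) if m.sum() else 0)
s=optics.camera("scene"); np.savez("s20.npz",**s)
P=pts(s,390,190,450,240)
m=(np.hypot(P[:,0]-.572,P[:,1]-.288)<.03)&(P[:,2]>.07)&(P[:,2]<.11); print("scene",m.sum(),P[m].mean(0),P[m].max(0))
E
python3 g.py 0.4257 -0.3479 0.165 -31.7
```

```text
0 0 0
scene 48 [0.5735 0.2866 0.0808] [0.5793 0.2952 0.0949]
need [-0.2275, 0.5182, 0.0074, -0.0008, -0.0043, 0.9839] rows 13.572078737582375
t 13.2 p [0.4161 0.2179 0.1726] yaw 24.67 w 0.47 F [ 0.1 -0.2 -2.1] 6.579981297254562
```

Emit:
jog_arm([
  [-0.006, 0.024, 0, 0, 0, 0.04, -0.06],
  [-0.014, 0.059, 0.001, 0, 0, 0.1, -0.06],
  [-0.023, 0.094, 0.002, 0, 0, 0.16, -0.06],
  [-0.032, 0.13, 0.003, 0, 0, 0.23, -0.06],
  [-0.041, 0.165, 0.004, 0, 0, 0.3, -0.06],
])

```text
clock: 13.62
position: [0.4463, 0.0486, 0.1656]
ee_rot: [0.998, 0.064, -0.0, 0.0]
ft_force: [0.5, 0.1, -1.4]
grip_width: 0.468
grasp_force: 6.6
```

```bash
python3 g.py 0.47 -0.10 0.165 -5
```

```text
need [0.0046, 0.1504, 0.0007, 0.0006, 0.0005, 0.2147] rows 3.6077276510837306
t 13.6167 p [0.4463 0.0486 0.1656] yaw 7.3 w 0.468 F [ 0.5  0.1 -1.4] 6.577834635972977
```

Emit:
jog_arm([
  [0.001, 0.033, 0, 0, 0, 0.045, -0.06],
  [0.002, 0.067, 0, 0, 0, 0.09, -0.06],
  [0.003, 0.1, 0, 0, 0, 0.14, -0.06],
  [0.004, 0.134, 0.001, 0, 0, 0.19, -0.06],
  [0.005, 0.165, 0.001, 0, 0, 0.24, -0.06],
])

```text
clock: 14.03
position: [0.4727, -0.1144, 0.1644]
ee_rot: [0.998, -0.056, -0.001, 0.0]
ft_force: [1.0, -0.8, -1.2]
grip_width: 0.469
grasp_force: 6.6
```

```bash
python3 g.py 0.4257 -0.3479 0.165 -31.7
```

```text
need [-0.0205, 0.2373, -0.0005, 0.0007, 0.0009, 0.4408] rows 5.711004479365874
t 14.0333 p [ 0.4727 -0.1144  0.1644] yaw -6.44 w 0.469 F [ 1.  -0.8 -1.2] 6.581472381949425
```

Emit:
jog_arm([
  [-0.003, 0.033, 0, 0, 0, 0.065, -0.06],
  [-0.006, 0.067, 0, 0, 0, 0.13, -0.06],
  [-0.009, 0.1, 0, 0, 0, 0.19, -0.06],
  [-0.012, 0.135, 0, 0, 0, 0.26, -0.06],
  [-0.015, 0.17, 0, 0, 0, 0.32, -0.06],
])

```text
clock: 14.45
position: [0.4389, -0.2809, 0.1645]
ee_rot: [0.977, -0.215, -0.0, -0.0]
ft_force: [1.5, -0.5, -0.3]
grip_width: 0.47
grasp_force: 6.6
```

```bash
python3 g.py 0.4257 -0.3479 0.165 -31.7
```

```text
need [0.0161, 0.0664, -0.0005, 0.0002, 0.001, 0.1207] rows 1.6378900563009082
t 14.45 p [ 0.4389 -0.2809  0.1645] yaw -24.78 w 0.47 F [ 1.5 -0.5 -0.3] 6.58112034201622
```

Emit:
jog_arm([
  [0.006, 0.026, 0, 0, 0, 0.05, -0.06],
  [0.011, 0.046, 0, 0, 0, 0.085, -0.06],
  [0.015, 0.06, 0, 0, 0, 0.11, -0.06],
  [0.016, 0.066, 0, 0, 0, 0.12, -0.06],
  [0.016, 0.066, 0, 0, 0, 0.12, -0.06],
])

```text
clock: 14.87
position: [0.4272, -0.3467, 0.1651]
ee_rot: [0.962, -0.272, -0.0, -0.0]
ft_force: [-0.4, 1.2, -0.7]
grip_width: 0.469
grasp_force: 6.6
```

```bash
python3 - <<'E'
import sys; sys.argv=["","w21"]
from d import *
np.set_printoptions(precision=4,suppress=True)
p,R=pose(); P=pts(c,235,0,335,60); X=R.inv().apply(P-p); m=(X[:,2]<.05)&(X[:,0]>.1)
print("pads tool",m.sum(),np.median(X[m],0),np.percentile(X[m],[1,99],axis=0))
c6=load("w5")
for z in(.05,): pass
E
python3 g.py 0.4257 -0.3479 0.165 -31.7
```

```text
pads tool 2249 [ 0.1125 -0.0078  0.0421] [[ 0.1006 -0.0168  0.0404]
 [ 0.1233  0.0232  0.0492]]
need [-0.0005, 0.0031, 0.0002, -0.0007, 0.0005, 0.0055] rows 0.07593597936438853
t 14.9167 p [ 0.4277 -0.3455  0.1652] yaw -31.38 w 0.469 F [ 1.   0.1 -2. ] 6.5827953815460205
```

Emit:
jog_arm([
  [0, 0.002, 0.015, 0, 0, 0.005, -0.06],
  [0, 0.003, 0.035, 0, 0, 0.005, -0.06],
  [0, 0.003, 0.055, 0, 0, 0.005, -0.06],
  [0, 0.003, 0.065, 0, 0, 0.005, -0.06],
  [0, 0.003, 0.065, 0, 0, 0.005, -0.06],
])

```text
clock: 15.33
position: [0.4253, -0.3466, 0.0984]
ee_rot: [0.962, -0.272, -0.002, -0.001]
ft_force: [0.8, 0.4, -1.9]
grip_width: 0.473
grasp_force: 6.6
```

```bash
python3 g.py 0.4257 -0.3479 0.0815 -31.7
```

```text
need [0.0011, 0.0009, 0.0169, -0.001, 0.0038, 0.0018] rows 0.4069104485081092
t 15.3333 p [ 0.4253 -0.3466  0.0984] yaw -31.59 w 0.473 F [ 0.8  0.4 -1.9] 6.5796442329883575
```

Emit:
jog_arm([
  [0, 0, 0.005, 0, 0, 0, -0.06],
  [0, 0.0005, 0.01, 0, 0, 0, -0.06],
  [0, 0.0005, 0.014, 0, 0, 0, -0.06],
  [0, 0.0005, 0.016, 0, 0, 0, -0.06],
  [0, 0.0005, 0.016, 0, 0, 0, -0.06],
])

```text
clock: 15.75
position: [0.4254, -0.3494, 0.0844]
ee_rot: [0.962, -0.274, -0.0, 0.0]
ft_force: [0.3, 0.4, -0.6]
grip_width: 0.472
grasp_force: 6.6
```

```bash
python3 g.py 0.4257 -0.3479 0.08 -31.7
```

```text
need [-0.0005, -0.0014, 0.0044, 0.0, 0.0001, -0.0009] rows 0.11145247710985269
t 15.75 p [ 0.4254 -0.3494  0.0844] yaw -31.75 w 0.472 F [ 0.3  0.4 -0.6] 6.579356789588928
```

Emit:
jog_arm([
  [0, -0.001, 0.001, 0, 0, 0, -0.06],
  [0, -0.001, 0.002, 0, 0, 0, -0.06],
  [0, -0.001, 0.003, 0, 0, 0, -0.06],
  [0, -0.001, 0.003, 0, 0, 0, -0.06],
])

```text
clock: 16.08
position: [0.4259, -0.3485, 0.0815]
ee_rot: [0.962, -0.274, 0.0, 0.0]
ft_force: [0.1, -0.3, -1.1]
grip_width: 0.472
grasp_force: 6.6
```

Emit:
jog_arm([
  [0, 0, 0.0005, 0, 0, 0, -0.06],
  [0, 0, 0.001, 0, 0, 0, -0.06],
  [0, 0, 0.001, 0, 0, 0, -0.06],
])

```text
clock: 16.33
position: [0.4259, -0.3485, 0.0805]
ee_rot: [0.962, -0.274, -0.0, 0.0]
ft_force: [0.3, 0.0, -0.8]
grip_width: 0.468
grasp_force: 6.6
```

```bash
python3 g.py 0.4257 -0.3479 0.08 -31.7
```

```text
need [-0.0005, -0.0004, 0.0005, 0.0, 0.0, -0.0009] rows 0.019677083563513807
t 16.3333 p [ 0.4259 -0.3485  0.0805] yaw -31.75 w 0.468 F [ 0.3  0.  -0.8] 6.579347848892212
```

Emit:
jog_arm([
  [0, 0, 0.0005, 0, 0, 0, -0.06],
  [0, 0, 0.0005, 0, 0, 0, -0.06],
])

```text
clock: 16.5
position: [0.4259, -0.3486, 0.08]
ee_rot: [0.962, -0.274, 0.0, 0.0]
ft_force: [0.3, -0.4, -1.3]
grip_width: 0.47
grasp_force: 6.6
```

Emit:
jog_arm([
  [0, 0, 0.0005, 0, 0, 0, -0.06],
  [0, 0, 0.0005, 0, 0, 0, -0.06],
])

```text
clock: 16.67
position: [0.426, -0.3486, 0.0798]
ee_rot: [0.962, -0.274, 0.0, 0.0]
ft_force: [-1.5, 1.6, 3.5]
grip_width: 0.466
grasp_force: 6.7
```

The tongs are back down on the saddles. Next I'll open the gripper and lift away.

Emit:
jog_arm([
  [0, 0, 0, 0, 0, 0, 0.0],
  [0, 0, 0, 0, 0, 0, 0.1],
  [0, 0, 0, 0, 0, 0, 0.4],
  [0, 0, 0, 0, 0, 0, 0.8],
  [0, 0, 0, 0, 0, 0, 0.8],
])

```text
clock: 17.08
position: [0.426, -0.3486, 0.0796]
ee_rot: [0.962, -0.274, 0.0, 0.0]
ft_force: [-0.9, 0.5, -0.3]
grip_width: 0.901
grasp_force: 0.0
```

Emit:
jog_arm([
  [0, 0, -0.005, 0, 0, 0, 0.8],
  [0, 0, -0.03, 0, 0, 0, 0.8],
  [0, 0, -0.065, 0, 0, 0, 0.8],
  [0, 0, -0.1, 0, 0, 0, 0.8],
  [0, 0, -0.13, 0, 0, 0, 0.8],
])

```text
clock: 17.5
position: [0.4261, -0.3485, 0.2123]
ee_rot: [0.962, -0.274, 0.001, 0.0]
ft_force: [0.4, -0.9, -0.7]
grip_width: 0.902
grasp_force: 0.0
```

Emit:
jog_arm([
  [0, 0, -0.02, 0, 0, 0, 0.8],
  [0, 0, -0.04, 0, 0, 0, 0.8],
  [0, 0, -0.04, 0, 0, 0, 0.8],
  [0, 0, -0.04, 0, 0, 0, 0.8],
])

```text
clock: 17.83
position: [0.4264, -0.3488, 0.2509]
ee_rot: [0.962, -0.274, 0.001, 0.001]
ft_force: [-1.0, -0.4, 0.5]
grip_width: 0.9
grasp_force: 0.0
```

```bash
python3 - <<'E'
import sys; sys.argv=["","w22"]
from d import *
from workcell import optics
np.set_printoptions(precision=4,suppress=True)
a=np.radians(-31.5); ax=np.array([np.cos(a),np.sin(a)]); ay=np.array([-ax[1],ax[0]])
def tongs(c):
    v,u=np.mgrid[0:300,200:360]; uv=np.c_[u.ravel(),v.ravel()]; o,d=ray(c,uv); P=o+d*c["depth"][v.ravel(),u.ravel()][:,None]
    q=np.c_[(P[:,:2]-[.425,-.346])@ax,(P[:,:2]-[.425,-.346])@ay,P[:,2]]*1e3
    m=(abs(q[:,2]-84)<3)&(abs(q[:,1])<40)&(abs(q[:,0])<90); q1=q[m]
    t=q[(abs(q[:,2]-38)<4)&(q[:,0]>95)&(q[:,0]<140)&(abs(q[:,1])<30)]
    print("plates",len(q1),np.percentile(q1,[1,50,99],axis=0),"front/rear z,y",np.median(q1[q1[:,0]>30],0),np.median(q1[q1[:,0]<-40],0),"\ntips",len(t),np.percentile(t,[2,98],axis=0))
tongs(load("w1")); tongs(c)
# tray, pin in scene/top
for n in("scene","top"):
    s=optics.camera(n); np.savez(n[0]+"22.npz",**s); s0=load(n+"0")
    for nm,(x,y,z) in dict(pin=(.5735,.2866,.085),old=(.581,-.135,.045),plain=(.583,-.089,.045),bush=(.595,-.042,.04),box=(.72,-.2,.03)).items():
        u,v=proj(s,[x,y,z])[0].astype(int); w=(slice(v-6,v+7),slice(u-6,u+7))
        print(n,nm,"diff",np.abs(s["color"][w].astype(int)-s0["color"][w]).mean().round(1))
P=pts(s0:=load("s22"),390,190,450,240); m=(np.hypot(P[:,0]-.572,P[:,1]-.288)<.03)&(P[:,2]>.07)&(P[:,2]<.11); print("pin",m.sum(),P[m].mean(0),P[m].max(0))
E
python3 g.py 0.4257 -0.3479 0.25 -31.7
```

```text
plates 1616 [[-64.9733 -21.1356  81.5058]
 [-25.1602   4.7654  83.906 ]
 [ 56.8409  22.6266  85.5098]] front/rear z,y [44.4772 18.5804 83.8774] [-54.6059   4.8819  83.873 ] 
tips 534 [[ 96.0591 -21.5704  36.3498]
 [124.2174  22.2921  39.7443]]
plates 1578 [[-64.1743 -24.4957  81.7268]
 [-24.1968   2.4689  83.9746]
 [ 57.586   20.3062  85.5022]] front/rear z,y [45.2097 15.117  84.058 ] [-53.8201   2.4742  83.9414] 
tips 496 [[ 96.2118 -25.9232  36.5118]
 [125.0961  17.7819  39.7385]]
scene pin diff 27.1
scene old diff 33.1
scene plain diff 1.1
scene bush diff 1.2
scene box diff 1.3
top pin diff 10.2
top old diff 15.8
top plain diff 1.4
top bush diff 1.7
top box diff 1.9
pin 47 [0.5741 0.2862 0.0812] [0.5806 0.2952 0.093 ]
need [-0.0, -0.0004, -0.0014, -0.0001, 0.0015, -0.001] rows 0.03577187890438313
t 17.9833 p [ 0.4255 -0.3483  0.2486] yaw -31.76 w 0.905 F [-0.2  0.1 -0.3] 0.0
```

Pin upright at the seat, bystanders unchanged, tongs flat. I'll check the sideways position against the rest's own saddles, and that the stepped pin's place in the tray is empty.

```bash
python3 - <<'E'
from h import *
np.set_printoptions(precision=1,suppress=True)
a=np.radians(-31.5); ax=np.array([np.cos(a),np.sin(a)]); ay=np.array([-ax[1],ax[0]])
for n in("w1","w22"):
    c=load(n); v,u=np.mgrid[0:300,200:360]; uv=np.c_[u.ravel(),v.ravel()]; o,d=ray(c,uv); P=o+d*c["depth"][v.ravel(),u.ravel()][:,None]
    q=np.c_[(P[:,:2]-[.425,-.346])@ax,(P[:,:2]-[.425,-.346])@ay,P[:,2]]*1e3
    for nm,x0 in(("front",48),("rear",-56)):
        m=(abs(q[:,2]-62)<4)&(abs(q[:,0]-x0)<12)&(abs(q[:,1])<45); k=q[m]; pl=q[(abs(q[:,2]-84)<2.5)&(abs(q[:,0]-x0)<9)&(abs(q[:,1])<40)]
        e=np.percentile(k,[1,99],axis=0); f=np.percentile(pl,[1,99],axis=0)
        print(n,nm,len(k),"saddle x",e[:,0],"y",e[:,1],"mid",e[:,1].mean(),"plates y",f[:,1],"mid",f[:,1].mean())
    b=q[(abs(q[:,2]-8)<4)&(abs(q[:,1])<45)&(abs(q[:,0])<90)]; print(" base",np.percentile(b,[1,99],axis=0)[:,:2].ravel())
E
```

```text
w1 front 573 saddle x [39.6 54.4] y [-29.6  29.9] mid 0.1696567434687566 plates y [-21.4  22.2] mid 0.4167413564211042
w1 rear 261 saddle x [-64.8 -49.1] y [-27.2  32.2] mid 2.5065472890557317 plates y [-20.7  22.7] mid 0.9822246918236885
 base [-50.  -25.5  72.8  31. ]
w22 front 544 saddle x [39.7 54.5] y [-29.4  30. ] mid 0.33518182763660853 plates y [-24.8  19. ] mid -2.8610712335982207
w22 rear 257 saddle x [-64.4 -48.2] y [-27.1  32.6] mid 2.704112004206099 plates y [-22.6  20.5] mid -1.018981848407753
 base [-50.1 -23.2  72.8  30.4]
```

```bash
python3 -c "
from workcell import workorder
print(workorder.hand_in())"
```

```text
the job is handed in; nothing more can be done
None
```

The job is handed in: the pin stands upright, seated against both faces of the V (about 5.5 N push, almost no sideways force), and the tongs lie flat in their rest about 3.5 mm off centre sideways, with the other tray parts unmoved.

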